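# Send the worn dies back through the returns flap

### The job

Send every die with a finger notch in its top edge back for re-ruling: tip it out of the row by its top first (never draw it straight up between its neighbours), then lift it out, and push it through the sprung flap of the returns cabinet so that it drops inside and the flap snaps shut behind it. Handle the dies gently, with no more than 45 N of squeeze or push in all (about 20 N a finger) once they are clear of the rack, and leave the plain-topped dies standing in the rack and the other things on the bench where they are.

Things in the scene. Friction and masses are not known exactly. Their poses are not given: they have to be found in the camera images.
- die1: plywood steel-rule die to send back: 80 deep (x) x 24 thick (y -15 to +9) x 130 mm tall (z). Notch through the top edge: x -10 to +30, 24 deep; posts 30 mm wide in front (-x) of it, 10 behind. Rule and rubber stand 6 mm proud of the +y face (x -30 to +30, z 14 to 64), making it 30 thick. 0.26 to 0.40 kg. Origin: centre of the 80 x 30 underside; z up, -x to the rack's front. None if absent
- die2: plywood steel-rule die to send back: 80 deep (x) x 24 thick (y -15 to +9) x 130 mm tall (z). Notch through the top edge: x -10 to +30, 24 deep; posts 30 mm wide in front (-x) of it, 10 behind. Rule and rubber stand 6 mm proud of the +y face (x -30 to +30, z 14 to 64), making it 30 thick. 0.26 to 0.40 kg. Origin: centre of the 80 x 30 underside; z up, -x to the rack's front. None if absent
- die3: plywood steel-rule die to send back: 80 deep (x) x 24 thick (y -15 to +9) x 130 mm tall (z). Notch through the top edge: x -10 to +30, 24 deep; posts 30 mm wide in front (-x) of it, 10 behind. Rule and rubber stand 6 mm proud of the +y face (x -30 to +30, z 14 to 64), making it 30 thick. 0.26 to 0.40 kg. Origin: centre of the 80 x 30 underside; z up, -x to the rack's front. None if absent
- die4: plywood steel-rule die to send back: 80 deep (x) x 24 thick (y -15 to +9) x 130 mm tall (z). Notch through the top edge: x -10 to +30, 24 deep; posts 30 mm wide in front (-x) of it, 10 behind. Rule and rubber stand 6 mm proud of the +y face (x -30 to +30, z 14 to 64), making it 30 thick. 0.26 to 0.40 kg. Origin: centre of the 80 x 30 underside; z up, -x to the rack's front. None if absent
- plain1: die of the same size (80 x 30 x 130 mm over all) in the same row with a plain straight top edge, no notch: stays in the rack. Origin: centre of its underside; z up
- plain2: die of the same size (80 x 30 x 130 mm over all) in the same row with a plain straight top edge, no notch: stays in the rack. Origin: centre of its underside; z up
- plain3: die of the same size (80 x 30 x 130 mm over all) in the same row with a plain straight top edge, no notch: stays in the rack. Origin: centre of its underside; z up
- rack: grey steel rack, 276 mm wide, 4 kg, loose on the bench, front to the robot. 7 bays 38 mm apart (y -114 to +114) hold dies face to face, 8 mm from die to die; floor 10 mm up. Front lip: inner face x -42, top 12 mm above the floor. Back panel: x +44, 115 mm high; end cheeks 105 mm high; bay dividers rise 40 mm above the floor. Origin: centre of the row, on the underside; x to the back, z up
- rail (a point): middle of the rack's rubber rest rail, 12 mm thick, parallel to the row (y), at rack x -72.5 mm, 47 mm up. A die pulled forward (-x) by its top turns on its lower front edge behind the lip, goes over by itself past about 32 degrees and rests on the rail about 42 degrees from upright, its top clear in front of its neighbours. Axes as the rack's
- returns: green steel returns cabinet on the floor beside the bench, 300 (x) by 280 mm (y), its flat lid about 155 mm above the bench top. In the lid is the slot; below it the dies fall over on a sloping rubber floor 280 mm down, seen through the clear +x side. Origin: centre of its foot, 905 mm below the lid; z up
- slot (a point): centre of the returns slot, level with the lid's top face. The slot is 104 mm long (own x) and 44 mm wide (own y), with a bright rim; own axes are those of the cabinet
- flap (a joint): angle (rad) of the aluminium flap under the slot, hinged along the slot's long +y edge, opening down: 0 shut, 1.6 hanging. Sprung: about 2 N on its middle begins to open it; it presses with about 4 N on the side of a die in the slot, which mostly sticks there until pushed on. The leaf is 42 mm wide: it snaps shut once the die's top is about 42 mm below the lid
- mallet: orange-headed mallet lying on the bench, head 100 x 55 mm, handle 240 mm. Origin: under the head's centre. Leave alone
- flask: red flask, 72 mm diameter, 170 mm tall, standing. Origin: centre of its foot. Leave alone
- pliers: blue-handled pliers, 170 mm long, lying. Origin: near the pivot. Leave alone
Things that resemble listed ones, but are neither listed nor needed, are in the scene too. Leave any orange or pink look-alike of the die1 alone.

How it is judged:
At the end, for the whole second after the job is handed in: every notched die lies inside the returns cabinet, its origin more than 190 mm below the lid; the flap is shut (below 0.06 rad); the plain-topped dies stand upright in the rack (within 0.15 rad, within 20 mm of the row's line, feet on its floor); the rack stands upright (z of each of die1, die2, die3, die4 in the frame of returns below 0.715 m and x of die1 in the frame of returns between -0.15 and 0.15 m and y of die1 in the frame of returns between -0.14 and 0.14 m and x of die2 in the frame of returns between -0.15 and 0.15 m and y of die2 in the frame of returns between -0.14 and 0.14 m and x of die3 in the frame of returns between -0.15 and 0.15 m and y of die3 in the frame of returns between -0.14 and 0.14 m and x of die4 in the frame of returns between -0.15 and 0.15 m and y of die4 in the frame of returns between -0.14 and 0.14 m and value of joint flap below 0.06 rad and z of each of plain1, plain2, plain3 in the frame of rack below 0.025 m and x of plain1 in the frame of rack between -0.02 and 0.02 m and angle between each of plain1, plain2, plain3's own z axis and vertical below 0.15 rad and x of plain2 in the frame of rack between -0.02 and 0.02 m and x of plain3 in the frame of rack between -0.02 and 0.02 m and angle between rack's own z axis and vertical below 0.05 rad); the robot touches nothing.
It fails at once if a die clear of the rack squeezed or pressed by the fingers with more than 45 N in all, or any die with more than 100 N ((contact force between the fingers and die1 above 45 N and contact force between die1 and rack below 0.5 N) or (contact force between the fingers and die2 above 45 N and contact force between die2 and rack below 0.5 N) or (contact force between the fingers and die3 above 45 N and contact force between die3 and rack below 0.5 N) or (contact force between the fingers and die4 above 45 N and contact force between die4 and rack below 0.5 N) or contact force between the fingers and die1 above 100 N or contact force between the fingers and die2 above 100 N or contact force between the fingers and die3 above 100 N or contact force between the fingers and die4 above 100 N).
It fails at once if a die drawn straight up out of the row without being tipped out (its foot more than 40 mm above the rack floor, still within the row, standing less than 0.25 rad from upright) ((z of die1 in the frame of rack between 0.05 and 0.12 m and x of die1 in the frame of rack between -0.03 and 0.04 m and y of die1 in the frame of rack between -0.135 and 0.135 m and angle between die1's own z axis and vertical below 0.25 rad) or (z of die2 in the frame of rack between 0.05 and 0.12 m and x of die2 in the frame of rack between -0.03 and 0.04 m and y of die2 in the frame of rack between -0.135 and 0.135 m and angle between die2's own z axis and vertical below 0.25 rad) or (z of die3 in the frame of rack between 0.05 and 0.12 m and x of die3 in the frame of rack between -0.03 and 0.04 m and y of die3 in the frame of rack between -0.135 and 0.135 m and angle between die3's own z axis and vertical below 0.25 rad) or (z of die4 in the frame of rack between 0.05 and 0.12 m and x of die4 in the frame of rack between -0.03 and 0.04 m and y of die4 in the frame of rack between -0.135 and 0.135 m and angle between die4's own z axis and vertical below 0.25 rad)).
It fails at once if a plain-topped die lifted or tipped out of its bay ((z of plain1 in the frame of rack above 0.05 m or angle between plain1's own z axis and vertical above 0.6 rad) or (z of plain2 in the frame of rack above 0.05 m or angle between plain2's own z axis and vertical above 0.6 rad) or (z of plain3 in the frame of rack above 0.05 m or angle between plain3's own z axis and vertical above 0.6 rad)).
It fails at once if the mallet, flask or pliers moved by more than 40 mm (distance of any of mallet, flask, pliers from where it was at the start of the episode above 0.04 m).
Of die1, die2, die3, die4 only 3 to 4 are there at a start; the rules pass over those that are not, and their reading is None.
At some moment in a run one of rack may be knocked a few centimetres aside while the robot is not near it.
It also fails if it takes over 210 s, if anything falls off the work surface, if the arm or the gripper's body presses on something with over 40 N, if the wrist force passes 120 N, or if a joint passes its speed limit or range.

### The arm

A 7-joint arm with a two-finger parallel gripper is mounted at the origin on the work surface. World frame = base frame: x ahead of the robot, y to its left, z up, the work surface at z = 0. Lengths are in m, angles in rad, forces in N, time in s.
With the tool pointing down it reaches from about 0.4 to 0.9 m from the base axis. Payload 5.6 kg.
Tool frame: the origin (TCP) lies at the very end of the fingers, on their centre line; the grasp point (between the pads) lies 19 mm behind it; z points along the fingers, y is the line along which they close (so a half turn about z gives the same grasp; the last joint's range is limited). The gripper opens to 92 mm and grips with 3 to 60 N. Pads are 20 mm wide; open, the fingers measure 128 mm over their backs; the gripper's body (75 mm by 189 mm) begins 69 mm behind the grasp point.
Start: joints at [-1.335, 0.468, -0.012, 1.603, 0.006, 1.071, -0.056], TCP at [0.179, 0.625, 0.215] pointing down, gripper open.
Joint ranges: [-2.53, 2.53], [-0.31, 2.02], [-1.57, 1.55], [0.28, 2.44], [-1.29, 4.43], [0.15, 1.84], [-2.92, 2.92]. Speed limits (rad/s): [2.57, 2.57, 3.14, 3.14, 3.14, 3.14, 3.14].

### API

Orientations are given as a 3x3 rotation matrix whose columns are the frame's x, y, z axes.
In Python, from station import * gives the robot as it stands. The module is installed in compiled form; this text tells all that it offers.
- The arm moves only by the tool servo_tool, never from a script. Its argument "plan" is a list of rows, each a list of 3 entries, a list of its own where there are three numbers: the turn, a rotation vector about the tool's x, y, z in rad, then the shift along the tool's x, y, z in m, then the finger opening in m, from 0 to 0.0919. A call has 1 to 12 rows; each row is the pose to reach, as a shift and turn from the pose commanded when the call began, along the tool's axes at that moment; what a row does not reach only later rows make up. A row lasts 1/8 s, in which the tool goes at most 62.5 mm and 10.7 degrees, less where a joint would pass 70% of its speed; a pose out of reach is approached as far as the arm can. A call with a gripper value outside its range is refused whole. The fingers move at their own pace and stop on an object; "squeeze" is the grip in N (left out, the last holds). Time passes only in rows, so rows that repeat a pose let the fingers close. It gives the time, the measured TCP pose, the force, the opening and the grip force at its end, in the units of the state.
- state(): the state, without advancing time (a new reading comes with each control period).
- camera(name): name is "scene" or "side" or "wrist"; returns (picture, depth): 420x560x3 uint8, red, green, blue; 420x560 float32, m along the optical axis (not along the pixel's ray), 0 where there is no reading.
- camera_model(name): a dict with "fx", "fy", "cx", "cy" (pixels), "rvec" (rotation vector, rad) and "tvec" (3), from world to camera coordinates, as OpenCV has them. Camera axes: x right, y down, z forward; pixel columns grow to the right and rows downward; lengths in m; the calibration is good to about 2 mm. The wrist camera is an equidistant fisheye: a pixel r from the principal point sees the ray r / f radians off the axis. A picture is of the moment at which its call begins: read the wrist's pose just before it. camera_model takes no time and is no camera call; for the wrist camera it gives the pose at the moment of the call.
- job_done(): hands the job in; it is judged then, once.
Trained networks look in the newest picture that a camera, given by its name, has taken for a name from the list of things; names that differ only in an ending like _2 or _b are one class to them, and where a whole thing is asked for, a point or a joint stands for the part that bears it (a point fixed in the world has none). Each returns a list of dicts, best first, with "score" (0 to 1); they miss things now and then, are a little off and sometimes report something else, mostly with a low value. They report only what shows in the picture. A call takes as long as a camera call. They do not tell look-alikes from the thing itself.
- trace(camera, thing): "pixels" (420x560 bool, what is visible of it) and "uv" ([column, row] in pixels, amid what is visible of it).
- spot_point(camera, thing): "uv" ([column, row] in pixels: a listed point, or the origin of a listed thing).
The state is a dict: "time_s": time; "qpos": joint angles; "qd": joint speeds; "tau": joint torques, N m; "tool_pos": TCP position; "ee_rot": TCP orientation; "ft_force": force on the tool from outside, world axes, zero at the start; "wrist_torque": the same for the moment, N m; "grip_width": finger opening in m; "finger_force": force on a finger pad.
Only numpy, scipy, OpenCV 4.12 (cv2) and the standard library are available. Lean on these libraries where they do the work, as an engineer would, in place of code of your own. Each camera call takes 0.05 s, during which the arm holds its last target. There are 200 camera calls.

## Working session

There is one attempt and no reset: what is moved stays moved. The work goes in short steps, Python scripts to look and compute and a tool call to move; the robot and the scene stay as the last step left them, time stands still between calls to the robot, and variables do not carry over. Pictures are saved under pics/ and viewed, at most 14 in all, crops included, and the job is handed in when it is done.

Besides the shell and the picture viewer there is one more tool, called by a JSON object that holds its "api" and its "payload", one argument or row to a line. servo_tool: Moves the arm, as the interface text tells. Its arguments: {"type":"object","properties":{"plan":{"type":"array","items":{"type":"array"}},"squeeze":{"type":"number"}},"required":["plan"]}

```bash
mkdir -p pics
cat > h.py <<'E'
from station import *
import numpy as np, cv2
def save(img,name): cv2.imwrite('pics/'+name,img[:,:,::-1])
def Rt(m): return cv2.Rodrigues(np.array(m['rvec'],float))[0],np.array(m['tvec'],float).ravel()
def ray(m,uv,fish=False):
    x=(uv[0]-m['cx'])/m['fx'];y=(uv[1]-m['cy'])/m['fy']
    if fish:
        r=np.hypot(x,y);d=np.array([x/r*np.sin(r),y/r*np.sin(r),np.cos(r)]) if r>1e-9 else np.array([0,0,1.])
    else: d=np.array([x,y,1.])
    R,t=Rt(m);return -R.T@t,R.T@d
def cloud(m,d,fish=False):
    v,u=np.indices(d.shape);x=(u-m['cx'])/m['fx'];y=(v-m['cy'])/m['fy']
    if fish:
        r=np.hypot(x,y)+1e-12;s=np.tan(np.minimum(r,1.5))/r;x=x*s;y=y*s
    P=np.stack([x*d,y*d,d],-1);R,t=Rt(m);return (P-t)@R
def proj(m,P):
    R,t=Rt(m);p=R@np.array(P)+t;return p[0]/p[2]*m['fx']+m['cx'],p[1]/p[2]*m['fy']+m['cy']
E
python3 - <<'E'
from h import *
for n in ['scene','side','wrist']:
    p,d=camera(n);m=camera_model(n);save(p,n+'0.png');np.save(n+'0.npy',d)
    R,t=Rt(m);print(n,m['fx'],m['cx'],m['cy'],(-R.T@t).round(3),R[2].round(3))
    for th in ['rack','rail','slot','die1','plain1','flask','mallet','pliers']:
        print(th,[(np.round(o['uv']),round(o['score'],2)) for o in spot_point(n,th)][:8])
print(state())
E
```

```text
scene 459.70190911667515 271.19009244920557 205.23176822866589 [1.069 0.615 1.046] [-0.341 -0.376 -0.861]
rack [(array([202., 106.]), 0.88)]
rail []
slot [(array([380., 179.]), 0.81)]
die1 [(array([272., 142.]), 0.78), (array([287.,  92.]), 0.68), (array([235., 158.]), 0.59)]
plain1 []
flask [(array([258., 196.]), 0.59)]
mallet [(array([177., 173.]), 0.62)]
pliers [(array([322., 139.]), 0.88)]
side 427.73836490085506 277.60386626552275 219.00878894056157 [-0.103 -0.827  0.985] [ 0.401  0.523 -0.752]
rack [(array([336., 219.]), 0.97)]
rail [(array([318., 220.]), 0.89), (array([358., 244.]), 0.5)]
slot [(array([206.,  95.]), 0.66), (array([359., 243.]), 0.26)]
die1 [(array([276., 251.]), 0.87), (array([304., 168.]), 0.8), (array([273., 181.]), 0.73), (array([314., 194.]), 0.72), (array([251., 223.]), 0.72), (array([360., 244.]), 0.71), (array([327., 206.]), 0.68), (array([323., 200.]), 0.65)]
plain1 [(array([352., 234.]), 0.9), (array([334., 214.]), 0.66), (array([341., 224.]), 0.57)]
flask [(array([288., 149.]), 0.67), (array([322., 201.]), 0.21)]
mallet [(array([349., 165.]), 0.94), 
[... 357 characters left out ...]
, -0.05629254]), 'qd': array([ 0.00063541, -0.00018793, -0.00075735,  0.00018035,  0.00117276,
       -0.00054038,  0.00034732]), 'tau': array([ 7.66018693e-04, -5.20432270e+01, -1.23748026e-02, -2.44029933e+01,
       -5.66863013e-02,  1.17887190e-02,  2.62066908e-05]), 'tool_pos': array([0.17896222, 0.62487716, 0.21455746]), 'ee_rot': array([[-9.61350229e-01,  2.75328415e-01,  4.45848019e-05],
       [ 2.75328413e-01,  9.61350229e-01, -5.01322603e-05],
       [-5.66644452e-05, -3.59191972e-05, -9.99999998e-01]]), 'ft_force': array([ 0.84732797,  0.25754423, -0.23057488]), 'wrist_torque': array([-0.00795272,  0.0087775 ,  0.01830376]), 'finger_force': 0.0, 'grip_width': 0.09190953854034963}
```

View pics/scene0.png

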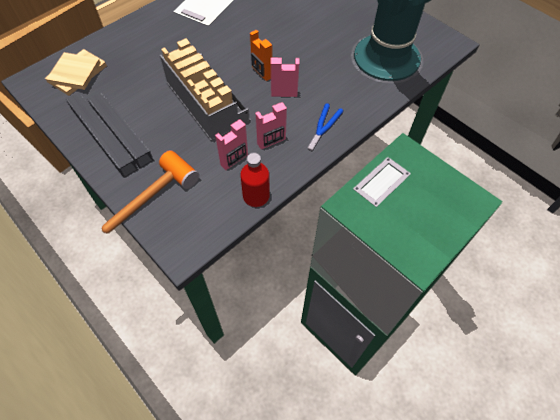

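View pics/side0.png

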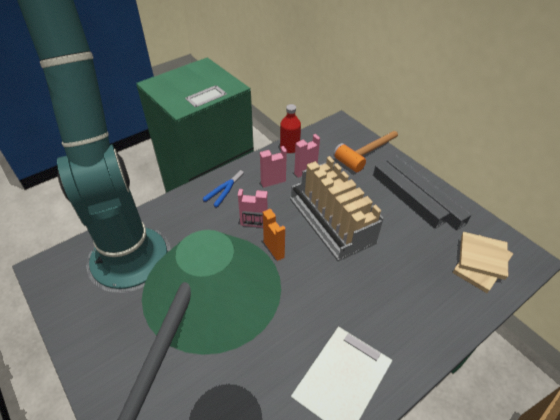

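The scene view shows the rack at (205,90), the slot at (382,181), pink look-alikes at (232,145), (270,125) and (285,75), and an orange one at (260,55). The side view shows the rack at (338,205) with 7 wooden dies, pink look-alikes at (272,168), (305,157) and (252,205), and an orange one at (274,235). The targets are the wooden dies in the rack with notched tops.

Run:
```python
from h import *
a=cv2.imread('pics/scene0.png')[30:140,150:260];b=cv2.imread('pics/side0.png')[150:260,285:395]
cv2.imwrite('pics/crop1.png',np.hstack([cv2.resize(a,(400,400),interpolation=cv2.INTER_CUBIC),cv2.resize(b,(400,400),interpolation=cv2.INTER_CUBIC)]))
ms=camera_model('scene');md=camera_model('side')
Ps=cloud(ms,np.load('scene0.npy'));Pd=cloud(md,np.load('side0.npy'))
print('table z',Ps[150,60],Pd[300,200])
for r in range(60,130,5): print(r,[tuple(Ps[r,c].round(3)) for c in range(170,245,12)])
# slot: triangulate
from numpy.linalg import lstsq
def tri(u1,u2):
    c1,d1=ray(ms,u1);c2,d2=ray(md,u2);s=lstsq(np.stack([d1,-d2],1),c2-c1,rcond=None)[0]
    p,q=c1+s[0]*d1,c2+s[1]*d2;return ((p+q)/2).round(4),np.linalg.norm(p-q).round(4)
print('slot',tri((382,181),(206,97)),Ps[200,400],Ps[181,382],Pd[97,206],Pd[85,190])
```

```text
table z [ 0.97200691 -0.38760537 -0.00233518] [-0.02933875 -0.60509607  0.60946742]
60 [(np.float64(0.598), np.float64(-0.323), np.float64(0.141)), (np.float64(0.566), np.float64(-0.312), np.float64(0.129)), (np.float64(0.548), np.float64(-0.277), np.float64(0.141)), (np.float64(0.438), np.float64(-0.39), np.float64(-0.001)), (np.float64(0.409), np.float64(-0.364), np.float64(-0.002)), (np.float64(0.382), np.float64(-0.336), np.float64(0.0)), (np.float64(0.354), np.float64(-0.308), np.float64(0.002))]
65 [(np.float64(0.592), np.float64(-0.341), np.float64(0.107)), (np.float64(0.586), np.float64(-0.281), np.float64(0.144)), (np.float64(0.554), np.float64(-0.272), np.float64(0.13)), (np.float64(0.536), np.float64(-0.237), np.float64(0.142)), (np.float64(0.427), np.float64(-0.341), np.float64(0.004)), (np.float64(0.397), np.float64(-0.317), np.float64(0.002)), (np.float64(0.367), np.float64(-0.293), np.float64(-0.001))]
70 [(np.float64(0.602), np.float64(-0.329), np.float64(0.103)), (np.float64(0.591), np.float64(-0.278), np.float64(0.131)), (np.float64(0.573), np.float64(-0.244), np.fl
[... 4406 characters left out ...]
 np.float64(0.048)), (np.float64(0.534), np.float64(-0.097), np.float64(0.028))]
125 [(np.float64(0.687), np.float64(-0.247), np.float64(0.0)), (np.float64(0.662), np.float64(-0.222), np.float64(0.001)), (np.float64(0.636), np.float64(-0.198), np.float64(0.001)), (np.float64(0.635), np.float64(-0.13), np.float64(0.059)), (np.float64(0.608), np.float64(-0.111), np.float64(0.054)), (np.float64(0.57), np.float64(-0.107), np.float64(0.027)), (np.float64(0.599), np.float64(-0.013), np.float64(0.131))]
slot (array([0.4818, 0.3502, 0.1513]), np.float64(0.0035)) [0.49367294 0.41389194 0.15728845] [0.48238061 0.35204097 0.15476056] [0.48279991 0.34859944 0.15116712] [0.4758565  0.44748675 0.15163275]
```

View pics/crop1.png

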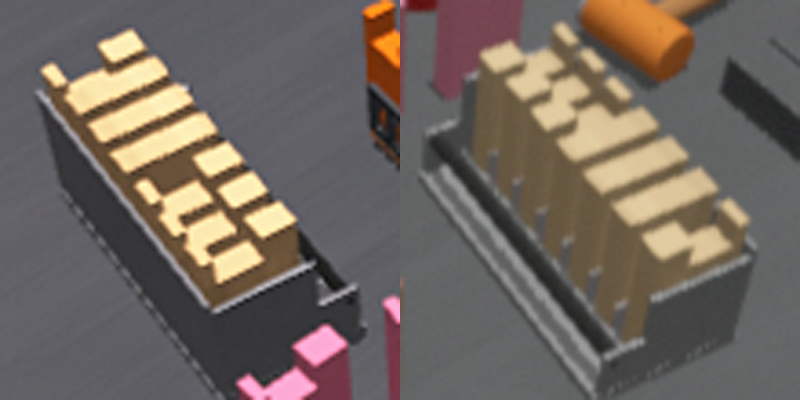

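The crop shows, counting from the end nearest the flask (+y): notched, notched, notched, plain, plain, plain, notched, so four targets. Next I'll fit the row, the slot and the obstacles.

```bash
cat >> h.py <<'E'
def fitrow(ps,P):
    hsv=cv2.cvtColor(ps,cv2.COLOR_RGB2HSV)
    w=(P[...,2]>0.131)&(P[...,2]<0.152)&(hsv[...,0]>10)&(hsv[...,0]<28)&(hsv[...,1]>60)&(P[...,0]>.4)&(P[...,0]<.75)&(abs(P[...,1]+.2)<.3)
    return w
E
python3 - <<'E'
from h import *
for n in ['scene','side']:
    m=camera_model(n);p=cv2.imread(f'pics/{n}0.png')[:,:,::-1].copy();P=cloud(m,np.load(n+'0.npy'))
    w=fitrow(p,P);Q=P[w][:,:2]
    r=cv2.minAreaRect((Q*1000).astype(np.float32));print(n,len(Q),r,'zmed',np.median(P[w][:,2]));print(cv2.boxPoints(r).round())
    hsv=cv2.cvtColor(p,cv2.COLOR_RGB2HSV)
    for nm,c in [('pink',((hsv[...,0]>160)&(hsv[...,0]<176)&(hsv[...,1]>60)&(hsv[...,2]>100))),('orange',((hsv[...,0]>5)&(hsv[...,0]<14)&(hsv[...,1]>200))),('red',((hsv[...,0]<4)&(hsv[...,1]>200)&(hsv[...,2]>80))),('slot',((hsv[...,1]<40)&(hsv[...,2]>140)&(abs(P[...,2]-.152)<.02)&(P[...,1]>.2)&(P[...,1]<.5)))]:
        k,l,s,cc=cv2.connectedComponentsWithStats(c.astype(np.uint8))
        for i in range(1,k):
            if s[i,4]>80:
                q=P[l==i];a=cv2.minAreaRect((q[:,:2]*1000).astype(np.float32));print(' ',nm,cc[i].round(),s[i,4],'xyz min',np.percentile(q,2,0).round(3),'max',np.percentile(q,98,0).round(3),np.round(a[0]),np.round(a[1]),round(a[2],1))
    for th in ['slot','rack']:
        o=trace(n,th)
        if o:
            q=P[o[0]['pixels']];a=cv2.minAreaRect(np.argwhere(o[0]['pixels'])[:,::-1].astype(np.float32))
            print(th,o[0]['score'],o[0]['uv'],o[0]['pixels'].sum(),q.mean(0).round(3))
E
```

```text
scene 1298 ((568.3184204101562, -247.3253631591797), (260.2588195800781, 83.24837493896484), 81.08247375488281) zmed 0.13952505701109047
[[ 507. -369.]
 [ 589. -382.]
 [ 630. -125.]
 [ 547. -112.]]
  pink [284.  78.] 985 xyz min [ 0.253 -0.193  0.   ] max [ 0.39  -0.074  0.132] [646. 202.] [1180.   88.] 46.3
  pink [270. 121.] 767 xyz min [ 0.425 -0.093 -0.   ] max [0.551 0.023 0.133] [750. 237.] [985.  93.] 45.4
  pink [230. 141.] 765 xyz min [ 0.565 -0.108  0.002] max [ 0.671 -0.007  0.133] [830. 233.] [897.  88.] 52.8
  orange [262.  54.] 427 xyz min [ 0.334 -0.264  0.01 ] max [ 0.361 -0.183  0.13 ] [ 346. -224.] [86. 26.] 83.9
  orange [170. 170.] 151 xyz min [ 0.79  -0.128  0.029] max [ 0.801 -0.042  0.052] [795. -85.] [12. 91.] 1.2
  red [255. 185.] 989 xyz min [0.644 0.091 0.014] max [0.701 0.145 0.145] [873. 343.] [667.  68.] 48.4
  slot [382. 182.] 1298 xyz min [0.422 0.319 0.151] max [0.546 0.385 0.16 ] [483. 352.] [132.  70.] 1.5
slot 0.62 [384.1, 242.0] 25840 [0.551 0.45  0.02 ]
rack 0.75 [207.0, 112.3] 1987 [ 0.597 -0.175  0.064]
side 1178 ((566.3257446289062, -249.30372
[... 215 characters left out ...]
0.735 0.098 0.13 ] [686.  38.] [251.  79.] 46.4
  pink [273. 167.] 850 xyz min [ 0.468 -0.024  0.   ] max [0.592 0.109 0.13 ] [ 267. -356.] [1195.   92.] 55.0
  pink [252. 202.] 570 xyz min [ 0.318 -0.146 -0.003] max [ 0.44  -0.001  0.13 ] [ 181. -412.] [1004.   93.] 59.0
  orange [274. 239.] 463 xyz min [ 0.326 -0.269  0.013] max [ 0.346 -0.197  0.125] [ 138. -525.] [771.  51.] 55.3
  red [290. 132.] 424 xyz min [0.627 0.07  0.017] max [0.678 0.112 0.142] [ 269. -350.] [1208.   62.] 49.1
  slot [205.  96.] 407 xyz min [0.424 0.319 0.149] max [0.547 0.39  0.158] [486. 353.] [135.  79.] 2.8
slot 0.76 [193.4, 117.4] 10774 [0.442 0.372 0.055]
rack 0.74 [331.9, 228.5] 2271 [ 0.513 -0.281  0.039]
```

```bash
cat >> h.py <<'E'
from scipy.spatial.transform import Rotation as Ro
def Rtool(yaw,tilt=0,rack=None):
    """closing axis y along heading yaw (deg); tilt deg forward (tool z leaning toward +heading) """
    a=np.radians(yaw);y=np.array([np.cos(a),np.sin(a),0]);z=np.array([0,0,-1.]);x=np.cross(y,z)
    R=np.stack([x,y,z],1);return R@Ro.from_rotvec([-np.radians(tilt),0,0]).as_matrix()
def rel(R0,p0,R,p):
    return (Ro.from_matrix(R0.T@R).as_rotvec()).round(3).tolist(),(R0.T@(np.array(p)-p0)).round(4).tolist()
def st():
    s=state();print('t',round(s['time_s'],2),'p',s['tool_pos'].round(4),'q',s['qpos'].round(2),'F',s['ft_force'].round(1),'w',round(s['grip_width'],4),'ff',round(s['finger_force'],1));return s
def rack2w(O,yaw,x,y,z=0):
    a=np.radians(yaw);return np.array([O[0]+x*np.cos(a)-y*np.sin(a),O[1]+x*np.sin(a)+y*np.cos(a),z])
E
python3 - <<'E'
from h import *
R=Rtool(-8.5,30);print(R.round(2))
s=st();O=np.array([.5677,-.2455])
p=rack2w(O,-8.5,-.025,.111,.30);print('post7',p)
print('raise+swing',rel(s['ee_rot'],s['tool_pos'],Rtool(-8.5),[p[0],p[1],.33]))
print('mid',rel(s['ee_rot'],s['tool_pos'],Rtool(35),[.50,.28,.33]))
E
```

```text
[[ 0.15  0.86  0.49]
 [ 0.99 -0.13 -0.07]
 [ 0.    0.5  -0.87]]
t 1.55 p [0.1789 0.6249 0.2146] q [-1.33  0.47 -0.01  1.6   0.01  1.07 -0.06] F [-0.  -0.6  0. ] w 0.0922 ff 0.0
post7 [ 0.55938145 -0.132024    0.3       ]
raise+swing ([0.0, -0.0, 1.44], [-0.5741, -0.623, -0.1154])
mid ([0.0, 0.0, 0.681], [-0.4036, -0.2432, -0.1154])
```

{"api": "servo_tool", "payload": {
  "plan": [
    [[0,0,0],[0,0,-0.06],0.056],
    [[0,0,0.1],[-0.02,-0.02,-0.115],0.056],
    [[0,0,0.3],[-0.15,-0.08,-0.115],0.056],
    [[0,0,0.68],[-0.4,-0.24,-0.115],0.056],
    [[0,0,0.68],[-0.4,-0.24,-0.115],0.056],
    [[0,0,0.68],[-0.4,-0.24,-0.115],0.056],
    [[0,0,0.68],[-0.4,-0.24,-0.115],0.056],
    [[0,0,1.44],[-0.574,-0.623,-0.115],0.056],
    [[0,0,1.44],[-0.574,-0.623,-0.115],0.056],
    [[0,0,1.44],[-0.574,-0.623,-0.115],0.056],
    [[0,0,1.44],[-0.574,-0.623,-0.115],0.056],
    [[0,0,1.44],[-0.574,-0.623,-0.115],0.056]
  ],
  "squeeze": 15
}}

```text
time_s: 3.05
tool_pos: [0.4986, 0.0749, 0.33]
ee_rot: [[0.149, 0.989, 0.001], [0.989, -0.149, 0.001], [0.001, 0.001, -1.0]]
ft_force: [0.6, 0.5, -0.1]
grip_width: 0.0562
finger_force: 0.0
```

{"api": "servo_tool", "payload": {
  "plan": [
    [[0,0,0],[0,0,0],0.056]
  ]
}}

```text
time_s: 3.18
tool_pos: [0.4993, 0.0714, 0.3303]
ee_rot: [[0.157, 0.988, 0.002], [0.988, -0.157, -0.001], [-0.0, 0.002, -1.0]]
ft_force: [-0.8, 1.2, -0.2]
grip_width: 0.0559
finger_force: 0.0
```

```bash
cat >> h.py <<'E'
def look(n,name=None,O=(.5677,-.2455),ztop=(.129,.155)):
    m=camera_model(n);p,d=camera(n);P=cloud(m,d,n=='wrist')
    if name: save(p,name)
    hsv=cv2.cvtColor(p,cv2.COLOR_RGB2HSV)
    w=(P[...,2]>ztop[0])&(P[...,2]<ztop[1])&(d>0)&(hsv[...,0]>9)&(hsv[...,0]<28)&(hsv[...,1]>50)&(np.hypot(P[...,0]-O[0],P[...,1]-O[1])<.2)
    w=cv2.morphologyEx(w.astype(np.uint8),cv2.MORPH_OPEN,np.ones((2,2)))>0
    Q=P[w];r=cv2.minAreaRect((Q[:,:2]*1000).astype(np.float32)) if len(Q)>10 else None
    print(n,w.sum(),r,np.median(Q[:,2]) if len(Q) else 0)
    return p,P,w
E
python3 - <<'E'
from h import *
s=st();p,P,w=look('wrist','w1.png')
np.save('P1.npy',P)
O=np.array([.5677,-.2455]);a=np.radians(-8.5);q=(P[w][:,:2]-O)@np.array([[np.cos(a),-np.sin(a)],[np.sin(a),np.cos(a)]])
# grid in rack coords 4mm
H=np.zeros((28,70),int)
for x,y in q:
    i=int((x+.056)/.004);j=int((y+.14)/.004)
    if 0<=i<28 and 0<=j<70:H[i,j]+=1
for i in range(28): print('%4d '%(-56+4*i)+''.join('#' if v>1 else '.' for v in H[i]))
E
```

```text
t 3.17 p [0.4993 0.0714 0.3303] q [-0.71  0.1   0.55  1.84 -0.06  1.21 -0.3 ] F [-0.8  1.2 -0.2] w 0.0559 ff 0.0
wrist 569 ((547.4845581054688, -33.85206604003906), (41.0329704284668, 348.04638671875), 5.8139262199401855) 0.13954300774389636
 -56 ......................................................................
 -52 ......................................................................
 -48 ......................................................................
 -44 ......................................................................
 -40 ....................................................#####...####......
 -36 ..................................................#######..#####......
 -32 ...............................................#..#######..####.......
 -28 ...............................................#..########..###.......
 -24 ...............................................#..#######...###.......
 -20 ...............................................#..#######...###.......
 -16 ...............................................#...######...###.......
 -12 .................
[... 569 characters left out ...]
................
  20 ......................................................................
  24 ......................................................................
  28 ......................................................................
  32 ......................................................................
  36 ......................................................................
  40 ......................................................................
  44 ......................................................................
  48 ......................................................................
  52 ......................................................................
```

View pics/w1.png

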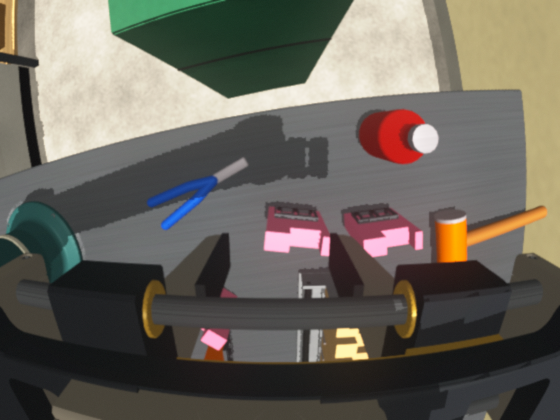

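The wrist view shows the posts of the end dies at (345,345). Their rack-frame positions (x -40 to -10, die 6 centred at y 73) match the scene and side fits. I'll go above the end die.

Run:
```python
from h import *
s=state();O=np.array([.5677,-.2455]);print(Rtool(-8.7)[:,1])
for z in (.33,.17,.118):
    p=rack2w(O,-8.7,-.025,.111,z);print(p,rel(s['ee_rot'],s['tool_pos'],Rtool(-8.7),p))
```

```text
[ 0.98849389 -0.15126082  0.        ]
[ 0.5597776  -0.13199566  0.33      ] ([0.0, -0.001, -0.001], [-0.1951, 0.0919, -0.0002])
[ 0.5597776  -0.13199566  0.17      ] ([0.0, -0.001, -0.001], [-0.1952, 0.0919, 0.1598])
[ 0.5597776  -0.13199566  0.118     ] ([0.0, -0.001, -0.001], [-0.1952, 0.0918, 0.2118])
```

{"api": "servo_tool", "payload": {
  "plan": [
    [[0,0,0],[-0.06,0.03,0],0.056],
    [[0,0,0],[-0.12,0.06,0],0.056],
    [[0,0,0],[-0.18,0.09,0],0.056],
    [[0,0,0],[-0.195,0.092,0.02],0.056],
    [[0,0,0],[-0.195,0.092,0.06],0.056],
    [[0,0,0],[-0.195,0.092,0.1],0.056],
    [[0,0,0],[-0.195,0.092,0.14],0.056],
    [[0,0,0],[-0.195,0.092,0.16],0.056],
    [[0,0,0],[-0.195,0.092,0.16],0.056],
    [[0,0,0],[-0.195,0.092,0.16],0.056]
  ]
}}

```text
time_s: 4.47
tool_pos: [0.5614, -0.1287, 0.1704]
ee_rot: [[0.146, 0.989, 0.001], [0.989, -0.146, 0.0], [0.0, 0.001, -1.0]]
ft_force: [-0.4, -0.1, 0.5]
grip_width: 0.0561
finger_force: 0.0
```

Run:
```python
from h import *
s=st();O=np.array([.5677,-.2455]);p=rack2w(O,-8.7,-.025,.111,.118)
print(rel(s['ee_rot'],s['tool_pos'],Rtool(-8.7),p))
a,_=camera('scene');b,_=camera('side')
cv2.imwrite('pics/c2.png',np.hstack([cv2.resize(a[30:160,150:280],(400,400),interpolation=3),cv2.resize(b[130:260,265:395],(400,400),interpolation=3)])[:,:,::-1])
```

```text
t 4.47 p [ 0.5614 -0.1287  0.1704] q [-0.33  0.44  0.64  1.86 -0.32  0.94  0.31] F [-0.4 -0.1  0.5] w 0.0561 ff 0.0
([0.001, -0.0, 0.005], [-0.0035, -0.0012, 0.0524])
```

View pics/c2.png

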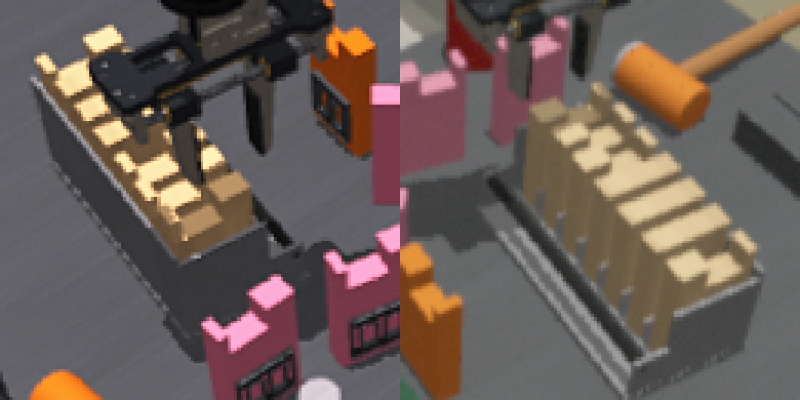

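The fingers straddle the end die's front post (scene crop (195,165) and (258,120)). I'll descend and grip.

{"api": "servo_tool", "payload": {
  "plan": [
    [[0,0,0],[-0.0035,-0.001,0.01],0.056],
    [[0,0,0],[-0.0035,-0.001,0.02],0.056],
    [[0,0,0],[-0.0035,-0.001,0.03],0.056],
    [[0,0,0],[-0.0035,-0.001,0.04],0.056],
    [[0,0,0],[-0.0035,-0.001,0.05],0.056],
    [[0,0,0],[-0.0035,-0.001,0.05],0.056],
    [[0,0,0],[-0.0035,-0.001,0.05],0.03],
    [[0,0,0],[-0.0035,-0.001,0.05],0.02],
    [[0,0,0],[-0.0035,-0.001,0.05],0.02],
    [[0,0,0],[-0.0035,-0.001,0.05],0.02]
  ],
  "squeeze": 15
}}

```text
time_s: 5.82
tool_pos: [0.5594, -0.133, 0.12]
ee_rot: [[0.147, 0.989, 0.001], [0.989, -0.147, -0.0], [0.0, 0.001, -1.0]]
ft_force: [0.6, 0.2, 1.9]
grip_width: 0.0301
finger_force: 15.0
```

```bash
cat >> h.py <<'E'
def arc(s,yaw,p0,angs,lift=()):
    """p0: TCP world when upright at post; pivot 15 mm ahead of the post centre, z .010. prints rows rel. to s"""
    a=np.radians(yaw);h=np.array([np.cos(a),np.sin(a),0]);z=np.array([0,0,1.])
    piv=np.array([p0[0],p0[1],0])-.015*h+.010*z;r=np.array(p0)-piv;rx,rz=r@h,r[2]
    def pose(t):
        t=np.radians(t);return piv+h*(rx*np.cos(t)-rz*np.sin(t))+z*(rx*np.sin(t)+rz*np.cos(t))
    for t in angs: print(t,rel(s['ee_rot'],s['tool_pos'],Rtool(yaw,t),pose(t)))
    t=angs[-1]
    for L in lift:
        u=-h*np.sin(np.radians(t))+z*np.cos(np.radians(t));print('lift',L,(pose(t)+L*u).round(3),rel(s['ee_rot'],s['tool_pos'],Rtool(yaw,t),pose(t)+L*u))
E
python3 - <<'E'
from h import *
s=st();arc(s,-8.5,s['tool_pos'],[5,10,15,20,25,30],[.03,.06,.1,.14])
E
```

```text
t 5.83 p [ 0.5594 -0.133   0.12  ] q [-0.29  0.51  0.6   1.9  -0.37  0.85  0.36] F [0.6 0.2 1.9] w 0.0301 ff 15.0
5 ([-0.086, -0.0, 0.0], [0.0, -0.0096, -0.0009])
10 ([-0.174, -0.0, 0.0], [0.0, -0.0193, -0.001])
15 ([-0.261, -0.0, 0.0], [0.0, -0.029, -0.0002])
20 ([-0.348, -0.0, 0.0], [0.0, -0.0385, 0.0015])
25 ([-0.435, -0.0, 0.0], [0.0, -0.0479, 0.0039])
30 ([-0.523, -0.0, 0.0], [0.0, -0.057, 0.0072])
lift 0.03 [ 0.488 -0.122  0.139] ([-0.523, -0.0, 0.0], [0.0, -0.072, -0.0188])
lift 0.06 [ 0.473 -0.12   0.165] ([-0.523, -0.0, 0.0], [0.0, -0.0869, -0.0448])
lift 0.1 [ 0.454 -0.117  0.199] ([-0.523, -0.0, 0.0], [0.0, -0.1069, -0.0795])
lift 0.14 [ 0.434 -0.114  0.234] ([-0.523, -0.0, 0.0], [0.0001, -0.1269, -0.1141])
```

{"api": "servo_tool", "payload": {
  "plan": [
    [[-0.043,0,0],[0,-0.005,-0.001],0.02],
    [[-0.087,0,0],[0,-0.01,-0.0015],0.02],
    [[-0.13,0,0],[0,-0.0145,-0.0015],0.02],
    [[-0.174,0,0],[0,-0.0193,-0.0015],0.02],
    [[-0.218,0,0],[0,-0.024,-0.001],0.02],
    [[-0.261,0,0],[0,-0.029,-0.0005],0.02],
    [[-0.305,0,0],[0,-0.034,0],0.02],
    [[-0.348,0,0],[0,-0.0385,0.001],0.02],
    [[-0.392,0,0],[0,-0.043,0.002],0.02],
    [[-0.435,0,0],[0,-0.048,0.0035],0.02],
    [[-0.48,0,0],[0,-0.0525,0.005],0.02],
    [[-0.523,0,0],[0,-0.057,0.0065],0.02]
  ]
}}

```text
time_s: 7.32
tool_pos: [0.506, -0.1253, 0.1226]
ee_rot: [[0.146, 0.871, 0.47], [0.989, -0.13, -0.066], [0.004, 0.475, -0.88]]
ft_force: [0.2, 0.8, -3.1]
grip_width: 0.0302
finger_force: 14.9
```

Run:
```python
from h import *
s=st();print(s['ee_rot'].round(3),s['wrist_torque'].round(2))
```

```text
t 7.33 p [ 0.506  -0.1253  0.1226] q [-0.25  0.23  0.49  2.39 -1.21  0.15  1.24] F [ 0.2  0.8 -3.1] w 0.0302 ff 14.9
[[ 0.146  0.871  0.47 ]
 [ 0.989 -0.13  -0.066]
 [ 0.004  0.475 -0.88 ]] [0.06 0.83 0.06]
```

{"api": "servo_tool", "payload": {
  "plan": [
    [[0,0,0],[0,0.004,-0.008],0.02],
    [[0,0,0],[0,0.009,-0.018],0.02],
    [[0,0,0],[0,0.016,-0.03],0.02],
    [[0,0,0],[0,0.023,-0.043],0.02],
    [[0,0,0],[0,0.03,-0.056],0.02],
    [[0,0,0],[0,0.038,-0.07],0.02],
    [[0,0,0],[0,0.046,-0.085],0.02],
    [[0,0,0],[0,0.054,-0.1],0.02],
    [[0,0,0],[0,0.062,-0.115],0.02],
    [[0.04,0,0],[0,0.07,-0.13],0.02],
    [[0.1,0,0],[0,0.08,-0.148],0.02],
    [[0.18,0,0],[0,0.09,-0.166],0.02]
  ]
}}

```text
time_s: 8.82
tool_pos: [0.5048, -0.1257, 0.3111]
ee_rot: [[0.145, 0.942, 0.301], [0.989, -0.14, -0.039], [0.006, 0.304, -0.953]]
ft_force: [0.4, -0.8, -2.9]
grip_width: 0.0298
finger_force: 15.0
```

Run:
```python
from h import *
s=st();print(s['ee_rot'].round(3),s['wrist_torque'].round(2))
S=np.array([.484,.352])
b,_=camera('side');a,_=camera('scene')
cv2.imwrite('pics/c3.png',np.hstack([a[:260,120:500],b[:260,180:560]])[:,:,::-1])
# pose at slot: post centre 25 mm in front (-x) of the slot centre
for yaw in (2,):
  for p in ([.46,-.05,.36],[.459,.351,.36],):
    print(p,rel(s['ee_rot'],s['tool_pos'],Rtool(yaw),p))
```

```text
t 8.82 p [ 0.5048 -0.1257  0.3111] q [-0.91 -0.14  1.04  2.07  0.16  0.84 -0.08] F [ 0.4 -0.8 -2.9] w 0.0298 ff 15.0
[[ 0.145  0.942  0.301]
 [ 0.989 -0.14  -0.039]
 [ 0.006  0.304 -0.953]] [-0.06  0.59 -0.04]
[0.46, -0.05, 0.36] ([0.308, 0.022, -0.18], [0.0686, -0.0379, -0.063])
[0.459, 0.351, 0.36] ([0.308, 0.022, -0.18], [0.4652, -0.0951, -0.0788])
```

View pics/c3.png

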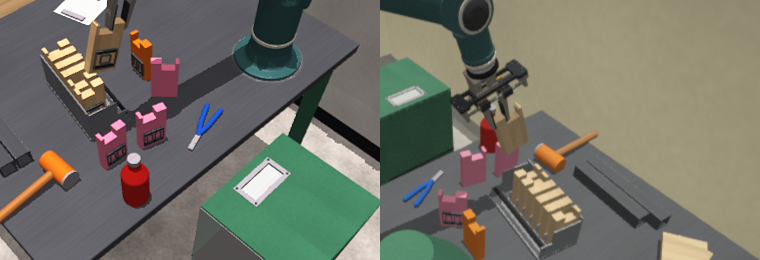

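The die is held clear of the rack, and the row is undisturbed. Next I carry it upright to above the slot.

{"api": "servo_tool", "payload": {
  "plan": [
    [[0.05,0,-0.02],[0.03,-0.01,-0.03],0.02],
    [[0.1,0,-0.04],[0.08,-0.018,-0.05],0.02],
    [[0.15,0.01,-0.06],[0.13,-0.027,-0.06],0.02],
    [[0.2,0.01,-0.09],[0.18,-0.037,-0.065],0.02],
    [[0.25,0.015,-0.11],[0.23,-0.046,-0.068],0.02],
    [[0.28,0.02,-0.14],[0.28,-0.056,-0.07],0.02],
    [[0.308,0.022,-0.16],[0.33,-0.066,-0.072],0.02],
    [[0.308,0.022,-0.18],[0.38,-0.075,-0.075],0.02],
    [[0.308,0.022,-0.18],[0.43,-0.085,-0.077],0.02],
    [[0.308,0.022,-0.18],[0.462,-0.095,-0.078],0.02],
    [[0.308,0.022,-0.18],[0.462,-0.095,-0.078],0.02],
    [[0.308,0.022,-0.18],[0.462,-0.095,-0.078],0.02]
  ]
}}

```text
time_s: 10.42
tool_pos: [0.4602, 0.3463, 0.3568]
ee_rot: [[-0.033, 0.999, 0.004], [0.999, 0.033, -0.005], [-0.005, 0.004, -1.0]]
ft_force: [0.2, -0.6, -2.3]
grip_width: 0.0297
finger_force: 15.0
```

```bash
cat >> h.py <<'E'
def dieslot(name=None):
    """wood die bottom / slot check from scene+side clouds"""
    for n in ['scene','side']:
        m=camera_model(n);p,d=camera(n);P=cloud(m,d)
        hsv=cv2.cvtColor(p,cv2.COLOR_RGB2HSV)
        w=(P[...,1]>.22)&(P[...,1]<.5)&(P[...,2]>.18)&(P[...,2]<.4)&(hsv[...,0]>9)&(hsv[...,0]<28)&(hsv[...,1]>50)
        if w.sum()>20:
            q=P[w];print(n,w.sum(),np.percentile(q,3,0).round(3),np.percentile(q,97,0).round(3))
        if name: save(p,n+name)
        if n=='scene':a=p
        else:b=p
    if name: cv2.imwrite('pics/c'+name,np.hstack([cv2.resize(a[90:230,290:470],(400,311),interpolation=3),cv2.resize(b[20:160,120:300],(400,311),interpolation=3)])[:,:,::-1])
E
python3 - <<'E'
from h import *
s=st();print(s['ee_rot'].round(3));dieslot('4.png')
p=[.459,.349]
for z in (.3,.29): print(rel(s['ee_rot'],s['tool_pos'],Rtool(2),p+[z]))
E
```

```text
t 10.43 p [0.4602 0.3463 0.3568] q [-1.22  0.25  0.63  1.64 -0.14  1.3  -0.53] F [ 0.2 -0.6 -2.3] w 0.0297 ff 15.0
[[-0.033  0.999  0.004]
 [ 0.999  0.033 -0.005]
 [-0.005  0.004 -1.   ]]
scene 3865 [0.463 0.228 0.194] [1.261 0.361 0.392]
side 2504 [0.444 0.229 0.186] [1.265 0.473 0.373]
([0.004, 0.005, -0.002], [0.0031, -0.0013, 0.0568])
([0.004, 0.005, -0.002], [0.0031, -0.0014, 0.0668])
```

View pics/c4.png

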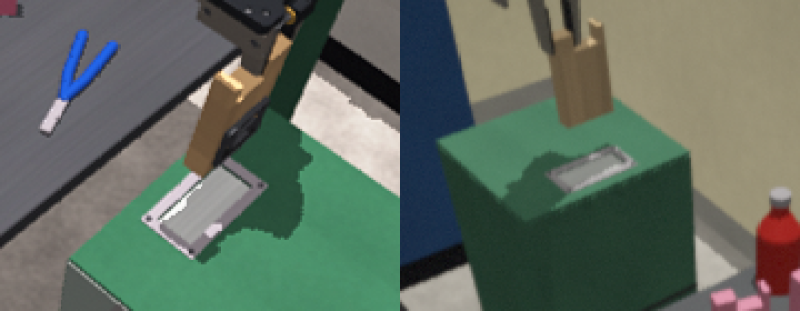

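{"api": "servo_tool", "payload": {
  "plan": [
    [[0.004,0.005,0],[0.003,-0.0015,0.02],0.02],
    [[0.004,0.005,0],[0.003,-0.0015,0.045],0.02],
    [[0.004,0.005,0],[0.003,-0.0015,0.065],0.02],
    [[0.004,0.005,0],[0.003,-0.0015,0.078],0.02],
    [[0.004,0.005,0],[0.003,-0.0015,0.08],0.02],
    [[0.004,0.005,0],[0.003,-0.0015,0.08],0.02]
  ]
}}

```text
time_s: 11.28
tool_pos: [0.4595, 0.3507, 0.2787]
ee_rot: [[-0.035, 0.999, 0.001], [0.999, 0.035, 0.003], [0.003, 0.002, -1.0]]
ft_force: [-0.4, 0.0, -2.4]
grip_width: 0.0299
finger_force: 15.0
```

Run:
```python
from h import *
s=st()
for n in ['scene','side']:
    m=camera_model(n);p,d=camera(n);P=cloud(m,d);hsv=cv2.cvtColor(p,cv2.COLOR_RGB2HSV)
    w=(P[...,1]>.22)&(P[...,1]<.5)&(P[...,0]<.6)&(P[...,2]>.16)&(P[...,2]<.4)&(hsv[...,0]>9)&(hsv[...,0]<28)&(hsv[...,1]>50)
    for lo in (.16,.18,.22,.26):
        q=P[w&(P[...,2]>lo)&(P[...,2]<lo+.02)]
        if len(q):print(n,lo,len(q),np.percentile(q,2,0).round(3),np.percentile(q,98,0).round(3))
    # slot inner corners: dark/bright rim at lid; report rim outer by white pixels
    r=(hsv[...,1]<40)&(hsv[...,2]>120)&(P[...,2]>.145)&(P[...,2]<.165)&(P[...,1]>.28)&(P[...,1]<.45)&(P[...,0]>.38)&(P[...,0]<.6)
    print('rim',r.sum(),cv2.minAreaRect((P[r][:,:2]*1000).astype(np.float32)),P[r][:,2].mean())
```

```text
t 11.28 p [0.4595 0.3507 0.2787] q [-1.2   0.31  0.61  1.75 -0.19  1.14 -0.49] F [-0.4  0.  -2.4] w 0.0299 ff 15.0
scene 0.16 29 [0.513 0.343 0.169] [0.525 0.365 0.179]
scene 0.18 60 [0.514 0.342 0.181] [0.525 0.366 0.2  ]
scene 0.22 85 [0.448 0.343 0.22 ] [0.525 0.366 0.239]
scene 0.26 222 [0.452 0.343 0.261] [0.525 0.367 0.278]
rim 696 ((484.2005920410156, 350.6504821777344), (128.86407470703125, 68.681396484375), 3.1763508319854736) 0.15589216029916572
side 0.16 68 [0.444 0.334 0.168] [0.52  0.356 0.18 ]
side 0.18 127 [0.441 0.333 0.18 ] [0.521 0.355 0.2  ]
side 0.22 132 [0.442 0.333 0.221] [0.519 0.352 0.24 ]
side 0.26 157 [0.442 0.335 0.261] [0.52  0.362 0.279]
rim 232 ((489.7149963378906, 345.52655029296875), (128.86119079589844, 62.862953186035156), 4.062448024749756) 0.1530564756291878
```

{"api": "servo_tool", "payload": {
  "plan": [
    [[0,0,0],[-0.002,0.001,0.01],0.02],
    [[0,0,0],[-0.002,0.001,0.02],0.02],
    [[0,0,0],[-0.002,0.001,0.03],0.02],
    [[0,0,0],[-0.002,0.001,0.04],0.02],
    [[0,0,0],[-0.002,0.001,0.05],0.02],
    [[0,0,0],[-0.002,0.001,0.06],0.02],
    [[0,0,0],[-0.002,0.001,0.07],0.02],
    [[0,0,0],[-0.002,0.001,0.08],0.02],
    [[0,0,0],[-0.002,0.001,0.09],0.02],
    [[0,0,0],[-0.002,0.001,0.1],0.02],
    [[0,0,0],[-0.002,0.001,0.11],0.02],
    [[0,0,0],[-0.002,0.001,0.115],0.02]
  ]
}}

```text
time_s: 12.88
tool_pos: [0.4598, 0.3485, 0.1621]
ee_rot: [[-0.035, 0.999, -0.0], [0.999, 0.035, 0.001], [0.001, -0.0, -1.0]]
ft_force: [-0.4, -2.3, -0.8]
grip_width: 0.0297
finger_force: 15.0
```

Run:
```python
from h import *
s=st();print(s['ee_rot'].round(3),s['wrist_torque'].round(2))
```

```text
t 12.88 p [0.4598 0.3485 0.1621] q [-1.14  0.44  0.56  1.86 -0.29  0.92 -0.41] F [-0.4 -2.3 -0.8] w 0.0297 ff 15.0
[[-0.035  0.999 -0.   ]
 [ 0.999  0.035  0.001]
 [ 0.001 -0.    -1.   ]] [-0.89  0.13 -0.01]
```

{"api": "servo_tool", "payload": {
  "plan": [
    [[0,0,0],[0,0,0],0.052],
    [[0,0,0],[0,0,0],0.052],
    [[0,0,0],[0,0,-0.02],0.052],
    [[0,0,0],[0,0,-0.035],0.052],
    [[0,0,0],[0,0.015,-0.035],0.052],
    [[0,0,0],[0,0.025,-0.035],0.052],
    [[0,0,0],[0,0.025,-0.03],0.052],
    [[0,0,0],[0,0.025,-0.025],0.052]
  ]
}}

```text
time_s: 13.88
tool_pos: [0.4847, 0.3494, 0.1869]
ee_rot: [[-0.035, 0.999, -0.001], [0.999, 0.035, 0.001], [0.001, -0.001, -1.0]]
ft_force: [-0.0, 0.4, -0.2]
grip_width: 0.0519
finger_force: 0.0
```

Run:
```python
from h import *
s=st();dieslot('5.png')
```

```text
t 13.88 p [0.4847 0.3494 0.1869] q [-1.12  0.44  0.58  1.79 -0.29  0.99 -0.39] F [-0.   0.4 -0.2] w 0.0519 ff 0.0
scene 2933 [1.259 0.225 0.192] [1.261 0.347 0.393]
side 1632 [0.446 0.227 0.185] [1.265 0.484 0.317]
```

View pics/c5.png

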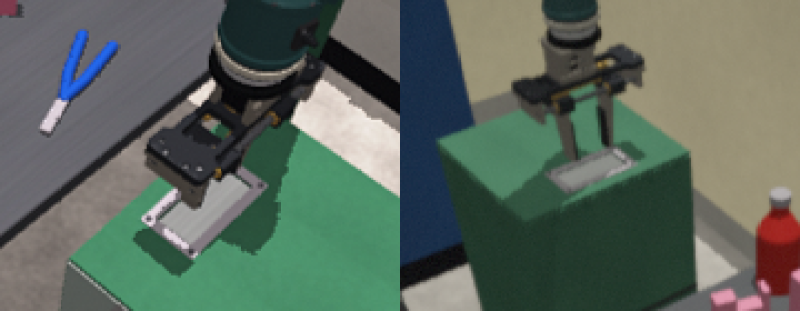

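The die has dropped in by itself and the flap is shut flush over the slot, scene crop (195,220). I'll re-measure the row before taking the next die.

```bash
cat >> h.py <<'E'
def bays(n,O,yaw,show=True):
    p,P,w=look(n,None,O);a=np.radians(yaw);q=(P[w][:,:2]-O)@np.array([[np.cos(a),-np.sin(a)],[np.sin(a),np.cos(a)]])
    # ny = remaining row extents in current rack frame
    for k in range(1,8):
        c=38*(k-4)/1000-.003;b=q[abs(q[:,1]-c)<.018]
        if len(b)>5: print(k,len(b),'x',np.percentile(b[:,0],[3,97]).round(4),'y-c',(np.percentile(b[:,1],[3,97])-c).round(4))
E
python3 - <<'E'
from h import *
s=st();O=np.array([.5677,-.2455])
for n in ('scene','side'): bays(n,O,-8.6)
for p in ([.485,.349,.36],[.50,.05,.36],list(rack2w(O,-8.6,-.025,.073,.18))):
    print(np.round(p,3),rel(s['ee_rot'],s['tool_pos'],Rtool(-8.6),p))
E
```

```text
t 13.97 p [0.4842 0.3494 0.1867] q [-1.12  0.44  0.58  1.79 -0.29  0.99 -0.39] F [-0.4  0.5 -0.1] w 0.0519 ff 0.0
scene 1203 ((719.1901245117188, 77.7864990234375), (1271.4892578125, 158.756591796875), 64.04381561279297) 0.13877494654114886
1 116 x [-0.0583  0.0402] y-c [-0.0064  0.0166]
2 242 x [-0.038   0.0388] y-c [-0.01    0.0153]
3 255 x [-0.0384  0.0388] y-c [-0.0096  0.0154]
4 278 x [-0.0371  0.0397] y-c [-0.0097  0.0153]
5 140 x [-0.0382  0.0391] y-c [-0.0082  0.0155]
6 157 x [-0.0371  0.0413] y-c [-0.0052  0.0159]
side 1131 ((306.49957275390625, -439.720947265625), (1107.228271484375, 209.1775665283203), 32.737876892089844) 0.13748545116205696
1 152 x [-0.0403  0.0386] y-c [-0.0136  0.0066]
2 241 x [-0.0399  0.037 ] y-c [-0.0153  0.0051]
3 246 x [-0.0405  0.038 ] y-c [-0.0152  0.0054]
4 236 x [-0.039  0.039] y-c [-0.0155  0.0047]
5 125 x [-0.0391  0.0401] y-c [-0.0142  0.0072]
6 120 x [-0.0395  0.0408] y-c [-0.0152  0.0052]
[0.485 0.349 0.36 ] ([-0.001, -0.001, 0.185], [-0.0003, 0.0005, -0.1733])
[0.5  0.05 0.36] ([-0.001, -0.001, 0.185], [-0.2996, 0.005, -0.1735])
[ 0.554 -0.17   0.18 ] ([-0.001, -0.001, 0.185], [-0.5211, 0.0514, 0.0063])
```

{"api": "servo_tool", "payload": {
  "plan": [
    [[0,0,0],[0,0,-0.06],0.056],
    [[0,0,0.03],[-0.03,0,-0.1],0.056],
    [[0,0,0.05],[-0.08,0.005,-0.13],0.056],
    [[0,0,0.07],[-0.13,0.01,-0.13],0.056],
    [[0,0,0.09],[-0.18,0.015,-0.13],0.056],
    [[0,0,0.11],[-0.23,0.02,-0.13],0.056],
    [[0,0,0.13],[-0.28,0.025,-0.13],0.056],
    [[0,0,0.15],[-0.33,0.03,-0.13],0.056],
    [[0,0,0.17],[-0.38,0.035,-0.13],0.056],
    [[0,0,0.185],[-0.43,0.04,-0.13],0.056],
    [[0,0,0.185],[-0.48,0.048,-0.12],0.056],
    [[0,0,0.185],[-0.521,0.0515,-0.08],0.056]
  ]
}}

```text
time_s: 15.58
tool_pos: [0.5566, -0.1715, 0.2685]
ee_rot: [[0.149, 0.989, 0.006], [0.989, -0.149, 0.002], [0.003, 0.006, -1.0]]
ft_force: [0.3, 1.2, 0.6]
grip_width: 0.0559
finger_force: 0.0
```

{"api": "servo_tool", "payload": {
  "plan": [
    [[0,0,0],[0,0,0.03],0.056],
    [[0,0,0],[0,0,0.05],0.056],
    [[0,0,0],[0,0,0.05],0.056],
    [[0,0,0],[0,0,0.05],0.056]
  ]
}}

```text
time_s: 16.08
tool_pos: [0.5557, -0.1687, 0.2181]
ee_rot: [[0.148, 0.989, 0.002], [0.989, -0.148, 0.002], [0.002, 0.002, -1.0]]
ft_force: [0.5, -0.0, -0.2]
grip_width: 0.0559
finger_force: 0.0
```

Run:
```python
from h import *
s=st();O=np.array([.5677,-.2455])
print(rel(s['ee_rot'],s['tool_pos'],Rtool(-8.6),rack2w(O,-8.6,-.025,.073,.12)))
```

```text
t 16.07 p [ 0.5557 -0.1687  0.2181] q [-0.41  0.43  0.85  1.82 -0.37  1.06  0.43] F [ 0.5 -0.  -0.2] w 0.0559 ff 0.0
([0.002, -0.002, 0.001], [-0.0013, -0.0018, 0.0981])
```

{"api": "servo_tool", "payload": {
  "plan": [
    [[0,0,0],[-0.001,-0.002,0.02],0.056],
    [[0,0,0],[-0.001,-0.002,0.04],0.056],
    [[0,0,0],[-0.001,-0.002,0.055],0.056],
    [[0,0,0],[-0.001,-0.002,0.068],0.056],
    [[0,0,0],[-0.001,-0.002,0.08],0.056],
    [[0,0,0],[-0.001,-0.002,0.09],0.056],
    [[0,0,0],[-0.001,-0.002,0.098],0.056],
    [[0,0,0],[-0.001,-0.002,0.098],0.056],
    [[0,0,0],[-0.001,-0.002,0.098],0.03],
    [[0,0,0],[-0.001,-0.002,0.098],0.02],
    [[0,0,0],[-0.001,-0.002,0.098],0.02],
    [[0,0,0],[-0.001,-0.002,0.098],0.02]
  ],
  "squeeze": 15
}}

```text
time_s: 17.58
tool_pos: [0.5533, -0.1698, 0.1194]
ee_rot: [[0.149, 0.989, 0.002], [0.989, -0.149, 0.002], [0.002, 0.002, -1.0]]
ft_force: [1.6, -0.5, 1.8]
grip_width: 0.0303
finger_force: 14.9
```

Run:
```python
from h import *
s=st();print(s['ee_rot'].round(3));O=np.array([.5677,-.2455]);print(rack2w(O,-8.6,-.025,.073,.12))
```

```text
t 17.57 p [ 0.5533 -0.1698  0.1194] q [-0.33  0.56  0.76  1.9  -0.49  0.88  0.53] F [ 1.6 -0.5  1.8] w 0.0303 ff 14.9
[[ 0.149  0.989  0.002]
 [ 0.989 -0.149  0.002]
 [ 0.002  0.002 -1.   ]]
[ 0.55389717 -0.1695824   0.12      ]
```

{"api": "servo_tool", "payload": {
  "plan": [
    [[-0.043,0,0],[0,-0.005,-0.001],0.02],
    [[-0.087,0,0],[0,-0.01,-0.0015],0.02],
    [[-0.13,0,0],[0,-0.0145,-0.0015],0.02],
    [[-0.174,0,0],[0,-0.0193,-0.0015],0.02],
    [[-0.218,0,0],[0,-0.024,-0.001],0.02],
    [[-0.261,0,0],[0,-0.029,-0.0005],0.02],
    [[-0.305,0,0],[0,-0.034,0],0.02],
    [[-0.348,0,0],[0,-0.0385,0.001],0.02],
    [[-0.392,0,0],[0,-0.043,0.002],0.02],
    [[-0.435,0,0],[0,-0.048,0.0035],0.02],
    [[-0.47,0,0],[0,-0.0515,0.0045],0.02],
    [[-0.47,0,0],[0,-0.0515,0.0045],0.02]
  ]
}}

```text
time_s: 19.08
tool_pos: [0.5025, -0.1627, 0.1154]
ee_rot: [[0.151, 0.88, 0.45], [0.988, -0.136, -0.066], [0.003, 0.455, -0.89]]
ft_force: [2.6, -0.9, 1.3]
grip_width: 0.0308
finger_force: 15.0
```

Run:
```python
from h import *
s=st();print(s['ee_rot'].round(3),s['wrist_torque'].round(2),s['ee_rot'].T@[0,0,1])
```

```text
t 19.07 p [ 0.5025 -0.1627  0.1154] q [ 0.01  0.25  0.31  2.35 -1.07  0.17  1.17] F [ 2.6 -0.9  1.3] w 0.0308 ff 15.0
[[ 0.151  0.88   0.45 ]
 [ 0.988 -0.136 -0.066]
 [ 0.003  0.455 -0.89 ]] [-0.05 -0.47  0.01] [ 0.00293209  0.45515172 -0.89040907]
```

{"api": "servo_tool", "payload": {
  "plan": [
    [[0,0,0],[0,0.004,-0.008],0.02],
    [[0,0,0],[0,0.009,-0.018],0.02],
    [[0,0,0],[0,0.016,-0.03],0.02],
    [[0,0,0],[0,0.023,-0.044],0.02],
    [[0,0,0],[0,0.03,-0.058],0.02],
    [[0,0,0],[0,0.037,-0.072],0.02],
    [[0,0,0],[0,0.045,-0.088],0.02],
    [[0,0,0],[0,0.053,-0.104],0.02],
    [[0,0,0],[0,0.061,-0.12],0.02],
    [[0.04,0,0],[0,0.069,-0.135],0.02],
    [[0.1,0,0],[0,0.079,-0.155],0.02],
    [[0.18,0,0],[0,0.089,-0.174],0.02]
  ]
}}

```text
time_s: 20.58
tool_pos: [0.4999, -0.1629, 0.3092]
ee_rot: [[0.151, 0.949, 0.276], [0.988, -0.146, -0.041], [0.001, 0.279, -0.96]]
ft_force: [0.9, -0.4, -3.1]
grip_width: 0.0298
finger_force: 15.0
```

Run:
```python
from h import *
s=st();print(s['ee_rot'].round(3),s['wrist_torque'].round(2))
print(rel(s['ee_rot'],s['tool_pos'],Rtool(2),[.46,.3485,.36]))
print(rel(s['ee_rot'],s['tool_pos'],Rtool(2),[.46,.3485,.28]))
```

```text
t 20.57 p [ 0.4999 -0.1629  0.3092] q [-0.52 -0.04  0.79  2.04 -0.01  0.85  0.13] F [ 0.9 -0.4 -3.1] w 0.0298 ff 15.0
[[ 0.151  0.949  0.276]
 [ 0.988 -0.146 -0.041]
 [ 0.001  0.279 -0.96 ]] [ 0.    0.61 -0.03]
([0.282, 0.025, -0.186], [0.4995, -0.0982, -0.0808])
([0.282, 0.025, -0.186], [0.4994, -0.1205, -0.004])
```

{"api": "servo_tool", "payload": {
  "plan": [
    [[0.05,0,-0.02],[0.03,-0.01,-0.03],0.02],
    [[0.1,0,-0.04],[0.08,-0.018,-0.05],0.02],
    [[0.15,0.01,-0.06],[0.13,-0.027,-0.06],0.02],
    [[0.2,0.01,-0.09],[0.18,-0.037,-0.065],0.02],
    [[0.25,0.015,-0.11],[0.23,-0.046,-0.068],0.02],
    [[0.28,0.02,-0.14],[0.28,-0.056,-0.07],0.02],
    [[0.282,0.025,-0.16],[0.33,-0.066,-0.072],0.02],
    [[0.282,0.025,-0.186],[0.38,-0.075,-0.075],0.02],
    [[0.282,0.025,-0.186],[0.43,-0.085,-0.077],0.02],
    [[0.282,0.025,-0.186],[0.48,-0.095,-0.08],0.02],
    [[0.282,0.025,-0.186],[0.4995,-0.103,-0.065],0.02],
    [[0.282,0.025,-0.186],[0.4995,-0.108,-0.045],0.02]
  ]
}}

```text
time_s: 22.08
tool_pos: [0.4609, 0.3493, 0.321]
ee_rot: [[-0.038, 0.999, 0.007], [0.999, 0.038, -0.005], [-0.005, 0.006, -1.0]]
ft_force: [0.0, -0.1, -2.7]
grip_width: 0.0299
finger_force: 15.0
```

{"api": "servo_tool", "payload": {
  "plan": [
    [[0,0,0],[0,0,0.02],0.02],
    [[0,0,0],[0,0,0.032],0.02],
    [[0,0,0],[0,0,0.035],0.02],
    [[0,0,0],[0,0,0.035],0.02]
  ]
}}

```text
time_s: 22.58
tool_pos: [0.4623, 0.3485, 0.2884]
ee_rot: [[-0.037, 0.999, 0.008], [0.999, 0.037, -0.001], [-0.001, 0.008, -1.0]]
ft_force: [0.5, -0.2, -3.6]
grip_width: 0.0299
finger_force: 15.0
```

```bash
cat >> h.py <<'E'
def heldcheck():
    for n in ['scene','side']:
        m=camera_model(n);p,d=camera(n);P=cloud(m,d);hsv=cv2.cvtColor(p,cv2.COLOR_RGB2HSV)
        w=(P[...,1]>.22)&(P[...,1]<.5)&(P[...,0]<.6)&(P[...,2]>.16)&(P[...,2]<.4)&(hsv[...,0]>9)&(hsv[...,0]<28)&(hsv[...,1]>50)
        q=P[w]
        if not len(q): print(n,'none');continue
        lo=q[:,2].min()
        for l in (lo,lo+.04,lo+.08):
            a=q[(q[:,2]>=l)&(q[:,2]<l+.02)]
            if len(a): print(n,l.round(3),len(a),np.percentile(a[:,:2],2,0).round(3),np.percentile(a[:,:2],98,0).round(3))
E
python3 - <<'E'
from h import *
s=st();print(s['ee_rot'].round(3));heldcheck()
print(rel(s['ee_rot'],s['tool_pos'],Rtool(2),[.46,.3485,.162]))
E
```

```text
t 22.57 p [0.4623 0.3485 0.2884] q [-0.97  0.28  0.32  1.72 -0.09  1.15 -0.59] F [ 0.5 -0.2 -3.6] w 0.0299 ff 15.0
[[-0.037  0.999  0.008]
 [ 0.999  0.037 -0.001]
 [-0.001  0.008 -1.   ]]
scene 0.177 52 [0.517 0.339] [0.529 0.363]
scene 0.217 66 [0.519 0.341] [0.528 0.364]
scene 0.257 143 [0.451 0.341] [0.528 0.364]
side 0.178 111 [0.446 0.33 ] [0.524 0.349]
side 0.218 128 [0.446 0.331] [0.523 0.351]
side 0.258 146 [0.445 0.333] [0.524 0.35 ]
([0.008, 0.001, 0.002], [0.0002, -0.0033, 0.1264])
```

{"api": "servo_tool", "payload": {
  "plan": [
    [[0.008,0,0],[0,-0.002,0.01],0.02],
    [[0.008,0,0],[0,-0.003,0.022],0.02],
    [[0.008,0,0],[0,-0.003,0.033],0.02],
    [[0.008,0,0],[0,-0.003,0.043],0.02],
    [[0.008,0,0],[0,-0.003,0.053],0.02],
    [[0.008,0,0],[0,-0.003,0.063],0.02],
    [[0.008,0,0],[0,-0.003,0.073],0.02],
    [[0.008,0,0],[0,-0.003,0.083],0.02],
    [[0.008,0,0],[0,-0.003,0.093],0.02],
    [[0.008,0,0],[0,-0.003,0.104],0.02],
    [[0.008,0,0],[0,-0.003,0.115],0.02],
    [[0.008,0,0],[0,-0.003,0.125],0.02]
  ]
}}

```text
time_s: 24.18
tool_pos: [0.4599, 0.3482, 0.1622]
ee_rot: [[-0.037, 0.999, -0.001], [0.999, 0.037, -0.001], [-0.001, -0.001, -1.0]]
ft_force: [-0.7, -3.1, 0.2]
grip_width: 0.03
finger_force: 15.0
```

{"api": "servo_tool", "payload": {
  "plan": [
    [[0,0,0],[0,0,0],0.052],
    [[0,0,0],[0,0,0],0.052],
    [[0,0,0],[0,0,-0.02],0.052],
    [[0,0,0],[0,0,-0.035],0.052],
    [[0,0,0],[0,0.015,-0.035],0.052],
    [[0,0,0],[0,0.025,-0.035],0.052],
    [[0,0,0],[0,0.025,-0.035],0.052]
  ]
}}

```text
time_s: 25.05
tool_pos: [0.4859, 0.3489, 0.1973]
ee_rot: [[-0.036, 0.999, -0.001], [0.999, 0.036, -0.002], [-0.002, -0.001, -1.0]]
ft_force: [0.3, -0.6, 0.3]
grip_width: 0.0523
finger_force: 0.0
```

Run:
```python
from h import *
s=st();dieslot('6.png')
O=np.array([.5677,-.2455])
for n in ('scene','side'): bays(n,O,-8.6)
for p in ([.485,.349,.36],[.50,.05,.36],list(rack2w(O,-8.6,-.025,.035,.22))):
    print(np.round(p,3),rel(s['ee_rot'],s['tool_pos'],Rtool(-8.6),p))
```

```text
t 25.05 p [0.4859 0.3489 0.1973] q [-0.92  0.4   0.31  1.77 -0.14  0.99 -0.52] F [ 0.3 -0.6  0.3] w 0.0523 ff 0.0
scene 2926 [1.259 0.225 0.191] [1.261 0.347 0.393]
side 1657 [0.446 0.225 0.184] [1.265 0.481 0.322]
scene 1042 ((776.3479614257812, 42.842529296875), (1276.4952392578125, 143.5740509033203), 56.494163513183594) 0.13875411099235288
1 114 x [-0.061   0.0404] y-c [-0.0057  0.0165]
2 243 x [-0.0387  0.0386] y-c [-0.0086  0.0147]
3 256 x [-0.0384  0.0384] y-c [-0.0103  0.0152]
4 281 x [-0.0369  0.0385] y-c [-0.0104  0.0148]
5 134 x [-0.0383  0.0401] y-c [-0.0046  0.0157]
side 1017 ((306.70703125, -455.54718017578125), (1090.459716796875, 182.32862854003906), 32.737876892089844) 0.13760344759780951
1 154 x [-0.04    0.0387] y-c [-0.0137  0.0062]
2 250 x [-0.0399  0.0375] y-c [-0.0146  0.0054]
3 249 x [-0.0403  0.0382] y-c [-0.0152  0.0048]
4 228 x [-0.0398  0.0385] y-c [-0.0149  0.0045]
5 126 x [-0.0398  0.0402] y-c [-0.0145  0.0067]
[0.485 0.349 0.36 ] ([-0.001, 0.002, 0.186], [-0.0002, -0.0011, -0.1627])
[0.5  0.05 0.36] ([-0.001, 0.002, 0.186], [-0.2995, 0.0033, -0.1622])
[ 0.548 -0.207  0.22 ] ([-0.001, 0.002, 0.186], [-0.558, 0.0424, -0.0218])
```

View pics/c6.png

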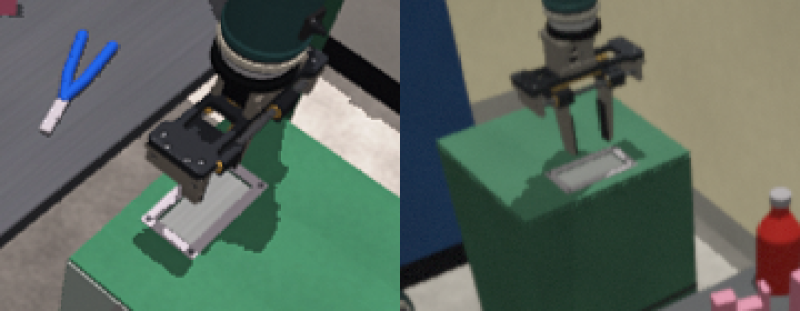

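The second die is in and the flap is shut again (slot closed at scene crop (200,215)); the rack has not moved. Next is die 5, whose neighbour is plain.

{"api": "servo_tool", "payload": {
  "plan": [
    [[0,0,0],[0,0,-0.06],0.056],
    [[0,0,0.03],[-0.04,0,-0.1],0.056],
    [[0,0,0.05],[-0.09,0.003,-0.12],0.056],
    [[0,0,0.07],[-0.14,0.007,-0.12],0.056],
    [[0,0,0.09],[-0.19,0.01,-0.12],0.056],
    [[0,0,0.11],[-0.245,0.014,-0.12],0.056],
    [[0,0,0.13],[-0.3,0.018,-0.12],0.056],
    [[0,0,0.15],[-0.355,0.022,-0.12],0.056],
    [[0,0,0.17],[-0.41,0.028,-0.12],0.056],
    [[0,0,0.186],[-0.465,0.033,-0.12],0.056],
    [[0,0,0.186],[-0.52,0.038,-0.12],0.056],
    [[0,0,0.186],[-0.558,0.0424,-0.09],0.056]
  ]
}}

```text
time_s: 26.75
tool_pos: [0.5491, -0.2094, 0.2902]
ee_rot: [[0.15, 0.989, 0.004], [0.989, -0.15, -0.002], [-0.001, 0.005, -1.0]]
ft_force: [0.5, 0.8, 0.3]
grip_width: 0.0559
finger_force: 0.0
```

{"api": "servo_tool", "payload": {
  "plan": [
    [[0,0,0],[0,0,0.03],0.056],
    [[0,0,0],[0,0,0.06],0.056],
    [[0,0,0],[0,0,0.065],0.056],
    [[0,0,0],[0,0,0.065],0.056]
  ]
}}

```text
time_s: 27.25
tool_pos: [0.5484, -0.2063, 0.224]
ee_rot: [[0.148, 0.989, -0.0], [0.989, -0.148, -0.001], [-0.001, 0.0, -1.0]]
ft_force: [-0.2, 0.2, 0.4]
grip_width: 0.056
finger_force: 0.0
```

Run:
```python
from h import *
s=st();O=np.array([.5677,-.2455])
print(rel(s['ee_rot'],s['tool_pos'],Rtool(-8.6),rack2w(O,-8.6,-.025,.035,.12)))
```

```text
t 27.25 p [ 0.5484 -0.2063  0.224 ] q [-0.21  0.39  0.66  1.79 -0.27  1.05  0.4 ] F [-0.2  0.2  0.4] w 0.056 ff 0.0
([0.0, 0.001, 0.002], [-0.0008, -0.0, 0.104])
```

{"api": "servo_tool", "payload": {
  "plan": [
    [[0,0,0],[-0.001,0,0.025],0.056],
    [[0,0,0],[-0.001,0,0.045],0.056],
    [[0,0,0],[-0.001,0,0.06],0.056],
    [[0,0,0],[-0.001,0,0.073],0.056],
    [[0,0,0],[-0.001,0,0.085],0.056],
    [[0,0,0],[-0.001,0,0.096],0.056],
    [[0,0,0],[-0.001,0,0.104],0.056],
    [[0,0,0],[-0.001,0,0.104],0.056],
    [[0,0,0],[-0.001,0,0.104],0.03],
    [[0,0,0],[-0.001,0,0.104],0.02],
    [[0,0,0],[-0.001,0,0.104],0.02],
    [[0,0,0],[-0.001,0,0.104],0.02]
  ],
  "squeeze": 15
}}

```text
time_s: 28.75
tool_pos: [0.5483, -0.2076, 0.1199]
ee_rot: [[0.148, 0.989, 0.001], [0.989, -0.148, -0.001], [-0.001, 0.001, -1.0]]
ft_force: [1.0, -0.4, 0.9]
grip_width: 0.0296
finger_force: 15.0
```

Run:
```python
from h import *
s=st();print(s['ee_rot'].round(3));O=np.array([.5677,-.2455]);print(rack2w(O,-8.6,-.025,.035,.12))
```

```text
t 28.75 p [ 0.5483 -0.2076  0.1199] q [-0.14  0.52  0.59  1.87 -0.38  0.86  0.49] F [ 1.  -0.4  0.9] w 0.0296 ff 15.0
[[ 0.148  0.989  0.001]
 [ 0.989 -0.148 -0.001]
 [-0.001  0.001 -1.   ]]
[ 0.54821483 -0.20715514  0.12      ]
```

{"api": "servo_tool", "payload": {
  "plan": [
    [[-0.043,0,0],[0,-0.005,-0.001],0.02],
    [[-0.087,0,0],[0,-0.01,-0.0015],0.02],
    [[-0.13,0,0],[0,-0.0145,-0.0015],0.02],
    [[-0.174,0,0],[0,-0.0193,-0.0015],0.02],
    [[-0.218,0,0],[0,-0.024,-0.001],0.02],
    [[-0.261,0,0],[0,-0.029,-0.0005],0.02],
    [[-0.305,0,0],[0,-0.034,0],0.02],
    [[-0.348,0,0],[0,-0.0385,0.001],0.02],
    [[-0.392,0,0],[0,-0.043,0.002],0.02],
    [[-0.435,0,0],[0,-0.048,0.0035],0.02],
    [[-0.46,0,0],[0,-0.0505,0.004],0.02],
    [[-0.46,0,0],[0,-0.0505,0.004],0.02]
  ]
}}

```text
time_s: 30.25
tool_pos: [0.4989, -0.2008, 0.1166]
ee_rot: [[0.15, 0.885, 0.441], [0.989, -0.134, -0.067], [-0.001, 0.446, -0.895]]
ft_force: [3.6, -1.0, 0.2]
grip_width: 0.03
finger_force: 15.0
```

Run:
```python
from h import *
s=st();print(s['ee_rot'].round(3),s['wrist_torque'].round(2),s['ee_rot'].T@[0,0,1])
```

```text
t 30.25 p [ 0.4989 -0.2008  0.1166] q [ 0.23  0.26  0.17  2.31 -0.89  0.19  1.08] F [ 3.6 -1.   0.2] w 0.03 ff 15.0
[[ 0.15   0.885  0.441]
 [ 0.989 -0.134 -0.067]
 [-0.001  0.446 -0.895]] [-0.08 -0.49  0.03] [-7.92227514e-04  4.45896620e-01 -8.95084117e-01]
```

{"api": "servo_tool", "payload": {
  "plan": [
    [[0,0,0],[0,0.004,-0.008],0.02],
    [[0,0,0],[0,0.009,-0.018],0.02],
    [[0,0,0],[0,0.015,-0.03],0.02],
    [[0,0,0],[0,0.022,-0.044],0.02],
    [[0,0,0],[0,0.029,-0.058],0.02],
    [[0,0,0],[0,0.036,-0.072],0.02],
    [[0,0,0],[0,0.044,-0.088],0.02],
    [[0,0,0],[0,0.052,-0.104],0.02],
    [[0,0,0],[0,0.06,-0.12],0.02],
    [[0.04,0,0],[0,0.068,-0.137],0.02],
    [[0.1,0,0],[0,0.078,-0.157],0.02],
    [[0.18,0,0],[0,0.088,-0.176],0.02]
  ]
}}

```text
time_s: 31.75
tool_pos: [0.4966, -0.2001, 0.3118]
ee_rot: [[0.15, 0.952, 0.266], [0.989, -0.144, -0.042], [-0.001, 0.269, -0.963]]
ft_force: [0.1, 0.4, -3.3]
grip_width: 0.0297
finger_force: 15.0
```

Run:
```python
from h import *
s=st();print(s['ee_rot'].round(3),s['wrist_torque'].round(2))
print(rel(s['ee_rot'],s['tool_pos'],Rtool(2),[.46,.3485,.36]))
print(rel(s['ee_rot'],s['tool_pos'],Rtool(2),[.46,.3485,.28]))
```

```text
t 31.75 p [ 0.4966 -0.2001  0.3118] q [-0.15  0.01  0.51  1.99 -0.08  0.88  0.26] F [ 0.1  0.4 -3.3] w 0.0297 ff 15.0
[[ 0.15   0.952  0.266]
 [ 0.989 -0.144 -0.042]
 [-0.001  0.269 -0.963]] [0.04 0.54 0.  ]
([0.272, 0.026, -0.184], [0.5369, -0.1008, -0.0789])
([0.272, 0.026, -0.184], [0.537, -0.1224, -0.0019])
```

{"api": "servo_tool", "payload": {
  "plan": [
    [[0.05,0,-0.02],[0.04,-0.01,-0.03],0.02],
    [[0.1,0,-0.04],[0.09,-0.018,-0.05],0.02],
    [[0.15,0.01,-0.06],[0.14,-0.027,-0.06],0.02],
    [[0.2,0.01,-0.09],[0.195,-0.037,-0.065],0.02],
    [[0.25,0.015,-0.11],[0.25,-0.047,-0.068],0.02],
    [[0.272,0.02,-0.14],[0.305,-0.057,-0.07],0.02],
    [[0.272,0.026,-0.16],[0.36,-0.067,-0.072],0.02],
    [[0.272,0.026,-0.184],[0.415,-0.077,-0.075],0.02],
    [[0.272,0.026,-0.184],[0.47,-0.087,-0.077],0.02],
    [[0.272,0.026,-0.184],[0.52,-0.097,-0.08],0.02],
    [[0.272,0.026,-0.184],[0.537,-0.105,-0.065],0.02],
    [[0.272,0.026,-0.184],[0.537,-0.11,-0.045],0.02]
  ]
}}

```text
time_s: 33.25
tool_pos: [0.4607, 0.3491, 0.3227]
ee_rot: [[-0.038, 0.999, 0.005], [0.999, 0.038, -0.004], [-0.005, 0.005, -1.0]]
ft_force: [0.0, -0.1, -3.1]
grip_width: 0.0296
finger_force: 15.0
```

{"api": "servo_tool", "payload": {
  "plan": [
    [[0,0,0],[0,0,0.02],0.02],
    [[0,0,0],[0,0,0.032],0.02],
    [[0,0,0],[0,0,0.035],0.02],
    [[0,0,0],[0,0,0.035],0.02]
  ]
}}

```text
time_s: 33.75
tool_pos: [0.462, 0.3483, 0.2901]
ee_rot: [[-0.036, 0.999, 0.007], [0.999, 0.036, -0.001], [-0.001, 0.007, -1.0]]
ft_force: [0.3, -0.4, -2.3]
grip_width: 0.0297
finger_force: 15.0
```

Run:
```python
from h import *
s=st();print(s['ee_rot'].round(3));heldcheck()
print(rel(s['ee_rot'],s['tool_pos'],Rtool(2),[.46,.3485,.162]))
```

```text
t 33.75 p [0.462  0.3483 0.2901] q [-0.71  0.28  0.    1.7   0.    1.16 -0.67] F [ 0.3 -0.4 -2.3] w 0.0297 ff 15.0
[[-0.036  0.999  0.007]
 [ 0.999  0.036 -0.001]
 [-0.001  0.007 -1.   ]]
scene 0.181 59 [0.518 0.337] [0.528 0.361]
scene 0.221 72 [0.518 0.339] [0.528 0.363]
scene 0.261 136 [0.453 0.341] [0.528 0.364]
side 0.18 119 [0.445 0.328] [0.524 0.348]
side 0.22 128 [0.445 0.331] [0.521 0.348]
side 0.26 151 [0.445 0.332] [0.522 0.351]
([0.007, 0.001, 0.001], [0.0004, -0.0029, 0.128])
```

{"api": "servo_tool", "payload": {
  "plan": [
    [[0.007,0,0],[0.001,-0.002,0.01],0.02],
    [[0.007,0,0],[0.0015,-0.003,0.023],0.02],
    [[0.007,0,0],[0.0015,-0.003,0.034],0.02],
    [[0.007,0,0],[0.0015,-0.003,0.044],0.02],
    [[0.007,0,0],[0.0015,-0.003,0.054],0.02],
    [[0.007,0,0],[0.001,-0.003,0.064],0.02],
    [[0.007,0,0],[0.0005,-0.003,0.074],0.02],
    [[0.007,0,0],[0,-0.003,0.084],0.02],
    [[0.007,0,0],[0,-0.003,0.094],0.02],
    [[0.007,0,0],[0,-0.003,0.105],0.02],
    [[0.007,0,0],[0,-0.003,0.117],0.02],
    [[0.007,0,0],[0,-0.003,0.127],0.02]
  ]
}}

```text
time_s: 35.35
tool_pos: [0.4594, 0.3478, 0.1616]
ee_rot: [[-0.036, 0.999, -0.001], [0.999, 0.036, -0.002], [-0.002, -0.001, -1.0]]
ft_force: [0.4, -3.6, -1.0]
grip_width: 0.0295
finger_force: 15.0
```

{"api": "servo_tool", "payload": {
  "plan": [
    [[0,0,0],[0,0,0],0.052],
    [[0,0,0],[0,0,0],0.052],
    [[0,0,0],[0,0,-0.02],0.052],
    [[0,0,0],[0,0,-0.035],0.052],
    [[0,0,0],[0,0.015,-0.035],0.052],
    [[0,0,0],[0,0.025,-0.035],0.052],
    [[0,0,0],[0,0.025,-0.035],0.052]
  ]
}}

```text
time_s: 36.22
tool_pos: [0.4856, 0.3486, 0.1969]
ee_rot: [[-0.035, 0.999, -0.001], [0.999, 0.035, -0.002], [-0.002, -0.001, -1.0]]
ft_force: [0.3, -0.3, -0.4]
grip_width: 0.052
finger_force: 0.0
```

Run:
```python
from h import *
s=st();dieslot('7.png')
O=np.array([.5677,-.2455])
for n in ('scene','side'): bays(n,O,-8.6)
for p in ([.485,.349,.36],[.50,.05,.36],list(rack2w(O,-8.6,-.025,-.117,.22))):
    print(np.round(p,3),rel(s['ee_rot'],s['tool_pos'],Rtool(-8.6),p))
```

```text
t 36.23 p [0.4856 0.3486 0.1969] q [-0.69  0.4   0.01  1.75 -0.    0.99 -0.64] F [ 0.3 -0.3 -0.4] w 0.052 ff 0.0
scene 2921 [1.259 0.226 0.192] [1.261 0.346 0.393]
side 1655 [0.443 0.226 0.184] [1.265 0.481 0.321]
scene 892 ((779.3128662109375, 44.710205078125), (1272.071044921875, 128.28387451171875), 57.31329345703125) 0.13887569920771276
1 111 x [-0.0642  0.0404] y-c [-0.0037  0.0163]
2 242 x [-0.0386  0.0381] y-c [-0.0105  0.0151]
3 248 x [-0.038   0.0382] y-c [-0.0103  0.015 ]
4 277 x [-0.0377  0.0382] y-c [-0.0101  0.015 ]
side 883 ((295.72998046875, -479.7230224609375), (1045.844482421875, 153.53009033203125), 32.737876892089844) 0.13753484493841778
1 150 x [-0.0405  0.0395] y-c [-0.0134  0.0062]
2 249 x [-0.0397  0.0371] y-c [-0.0153  0.0051]
3 242 x [-0.0406  0.0396] y-c [-0.0147  0.0047]
4 231 x [-0.0392  0.0381] y-c [-0.0154  0.0049]
[0.485 0.349 0.36 ] ([-0.001, 0.002, 0.185], [0.0, -0.0007, -0.1631])
[0.5  0.05 0.36] ([-0.001, 0.002, 0.185], [-0.2993, 0.0039, -0.1625])
[ 0.525 -0.357  0.22 ] ([-0.001, 0.002, 0.185], [-0.7071, 0.0154, -0.0217])
```

View pics/c7.png

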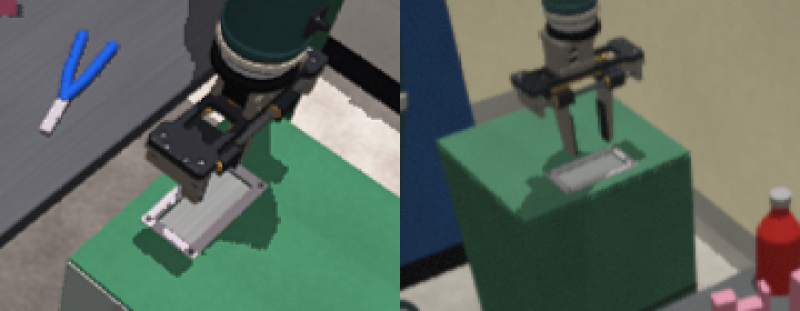

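The third die is in and the flap is shut (scene crop (200,215)). The last one is the far-end die at bay 1.

{"api": "servo_tool", "payload": {
  "plan": [
    [[0,0,0],[0,0,-0.06],0.056],
    [[0,0,0.02],[-0.05,0,-0.1],0.056],
    [[0,0,0.04],[-0.11,0.003,-0.12],0.056],
    [[0,0,0.06],[-0.17,0.005,-0.12],0.056],
    [[0,0,0.08],[-0.23,0.007,-0.12],0.056],
    [[0,0,0.1],[-0.29,0.009,-0.12],0.056],
    [[0,0,0.12],[-0.35,0.01,-0.12],0.056],
    [[0,0,0.14],[-0.41,0.011,-0.12],0.056],
    [[0,0,0.16],[-0.47,0.012,-0.12],0.056],
    [[0,0,0.185],[-0.53,0.013,-0.12],0.056],
    [[0,0,0.185],[-0.59,0.014,-0.12],0.056],
    [[0,0,0.185],[-0.65,0.015,-0.12],0.056]
  ]
}}

```text
time_s: 37.92
tool_pos: [0.5233, -0.3009, 0.3186]
ee_rot: [[0.147, 0.989, 0.0], [0.989, -0.147, -0.001], [-0.001, 0.0, -1.0]]
ft_force: [0.5, -0.1, 0.6]
grip_width: 0.056
finger_force: 0.0
```

Run:
```python
from h import *
s=st();O=np.array([.5677,-.2455])
print(rel(s['ee_rot'],s['tool_pos'],Rtool(-8.6),rack2w(O,-8.6,-.025,-.117,.2)))
```

```text
t 37.92 p [ 0.5233 -0.3009  0.3186] q [ 0.11  0.31  0.46  1.62 -0.14  1.24  0.45] F [ 0.5 -0.1  0.6] w 0.056 ff 0.0
([0.0, 0.001, 0.002], [-0.0556, 0.0105, 0.1187])
```

{"api": "servo_tool", "payload": {
  "plan": [
    [[0,0,0],[-0.03,0.006,0.02],0.056],
    [[0,0,0],[-0.0555,0.0105,0.05],0.056],
    [[0,0,0],[-0.0555,0.0105,0.09],0.056],
    [[0,0,0],[-0.0555,0.0105,0.11],0.056],
    [[0,0,0],[-0.0555,0.0105,0.115],0.056],
    [[0,0,0],[-0.0555,0.0105,0.115],0.056]
  ]
}}

```text
time_s: 38.67
tool_pos: [0.5261, -0.356, 0.2045]
ee_rot: [[0.147, 0.989, 0.001], [0.989, -0.147, -0.002], [-0.002, 0.001, -1.0]]
ft_force: [0.6, 0.1, 0.7]
grip_width: 0.0561
finger_force: 0.0
```

Run:
```python
from h import *
s=st();O=np.array([.5677,-.2455])
print(rel(s['ee_rot'],s['tool_pos'],Rtool(-8.6),rack2w(O,-8.6,-.025,-.117,.12)))
```

```text
t 38.67 p [ 0.5261 -0.356   0.2045] q [ 0.22  0.47  0.44  1.68 -0.23  1.04  0.58] F [0.6 0.1 0.7] w 0.0561 ff 0.0
([0.001, 0.002, 0.002], [-0.0014, -0.0005, 0.0845])
```

{"api": "servo_tool", "payload": {
  "plan": [
    [[0,0,0],[-0.001,0,0.02],0.056],
    [[0,0,0],[-0.001,0,0.035],0.056],
    [[0,0,0],[-0.001,0,0.048],0.056],
    [[0,0,0],[-0.001,0,0.06],0.056],
    [[0,0,0],[-0.001,0,0.072],0.056],
    [[0,0,0],[-0.001,0,0.084],0.056],
    [[0,0,0],[-0.001,0,0.084],0.056],
    [[0,0,0],[-0.001,0,0.084],0.056],
    [[0,0,0],[-0.001,0,0.084],0.03],
    [[0,0,0],[-0.001,0,0.084],0.02],
    [[0,0,0],[-0.001,0,0.084],0.02],
    [[0,0,0],[-0.001,0,0.084],0.02]
  ],
  "squeeze": 15
}}

```text
time_s: 40.17
tool_pos: [0.5257, -0.3574, 0.12]
ee_rot: [[0.148, 0.989, 0.001], [0.989, -0.148, -0.002], [-0.001, 0.001, -1.0]]
ft_force: [1.2, -0.1, 1.8]
grip_width: 0.0299
finger_force: 15.0
```

Run:
```python
from h import *
s=st();print(s['ee_rot'].round(3));O=np.array([.5677,-.2455]);print(rack2w(O,-8.6,-.025,-.117,.12))
```

```text
t 40.17 p [ 0.5257 -0.3574  0.12  ] q [ 0.25  0.57  0.41  1.74 -0.28  0.89  0.62] F [ 1.2 -0.1  1.8] w 0.0299 ff 15.0
[[ 0.148  0.989  0.001]
 [ 0.989 -0.148 -0.002]
 [-0.001  0.001 -1.   ]]
[ 0.52548546 -0.35744611  0.12      ]
```

{"api": "servo_tool", "payload": {
  "plan": [
    [[-0.043,0,0],[0,-0.005,-0.001],0.02],
    [[-0.087,0,0],[0,-0.01,-0.0015],0.02],
    [[-0.13,0,0],[0,-0.0145,-0.0015],0.02],
    [[-0.174,0,0],[0,-0.0193,-0.0015],0.02],
    [[-0.218,0,0],[0,-0.024,-0.001],0.02],
    [[-0.261,0,0],[0,-0.029,-0.0005],0.02],
    [[-0.305,0,0],[0,-0.034,0],0.02],
    [[-0.348,0,0],[0,-0.0385,0.001],0.02],
    [[-0.392,0,0],[0,-0.043,0.002],0.02],
    [[-0.435,0,0],[0,-0.048,0.0035],0.02],
    [[-0.46,0,0],[0,-0.0505,0.004],0.02],
    [[-0.46,0,0],[0,-0.0505,0.004],0.02]
  ]
}}

```text
time_s: 41.68
tool_pos: [0.4758, -0.3501, 0.1162]
ee_rot: [[0.149, 0.886, 0.44], [0.989, -0.133, -0.067], [-0.001, 0.445, -0.895]]
ft_force: [4.2, 0.1, -1.7]
grip_width: 0.0302
finger_force: 15.0
```

Run:
```python
from h import *
s=st();print(s['ee_rot'].round(3),s['wrist_torque'].round(2),s['ee_rot'].T@[0,0,1])
```

```text
t 41.67 p [ 0.4758 -0.3501  0.1162] q [ 0.71  0.36  0.    2.14 -0.81  0.33  1.29] F [ 4.2  0.1 -1.7] w 0.0302 ff 15.0
[[ 0.149  0.886  0.44 ]
 [ 0.989 -0.133 -0.067]
 [-0.001  0.445 -0.895]] [-0.03 -0.51  0.04] [-0.00094595  0.44510448 -0.89547815]
```

{"api": "servo_tool", "payload": {
  "plan": [
    [[0,0,0],[0,0.004,-0.008],0.02],
    [[0,0,0],[0,0.009,-0.018],0.02],
    [[0,0,0],[0,0.015,-0.03],0.02],
    [[0,0,0],[0,0.022,-0.044],0.02],
    [[0,0,0],[0,0.029,-0.058],0.02],
    [[0,0,0],[0,0.036,-0.072],0.02],
    [[0,0,0],[0,0.044,-0.088],0.02],
    [[0,0,0],[0,0.052,-0.104],0.02],
    [[0,0,0],[0,0.06,-0.12],0.02],
    [[0.04,0,0],[0,0.068,-0.137],0.02],
    [[0.1,0,0],[0,0.078,-0.157],0.02],
    [[0.18,0,0],[0,0.088,-0.176],0.02]
  ]
}}

```text
time_s: 43.18
tool_pos: [0.4741, -0.3495, 0.313]
ee_rot: [[0.15, 0.952, 0.268], [0.989, -0.144, -0.042], [-0.002, 0.271, -0.962]]
ft_force: [0.8, 0.1, -3.2]
grip_width: 0.0298
finger_force: 15.0
```

Run:
```python
from h import *
s=st();print(s['ee_rot'].round(3),s['wrist_torque'].round(2))
print(rel(s['ee_rot'],s['tool_pos'],Rtool(0),[.475,.1,.36]))
print(rel(s['ee_rot'],s['tool_pos'],Rtool(2),[.46,.3485,.36]))
```

```text
t 43.17 p [ 0.4741 -0.3495  0.313 ] q [ 0.44  0.14  0.23  1.85 -0.21  0.92  0.63] F [ 0.8  0.1 -3.2] w 0.0298 ff 15.0
[[ 0.15   0.952  0.268]
 [ 0.989 -0.144 -0.042]
 [-0.002  0.271 -0.962]] [ 0.04  0.62 -0.01]
([0.274, 0.022, -0.149], [0.4445, -0.0511, -0.064])
([0.274, 0.027, -0.184], [0.6879, -0.1011, -0.0785])
```

{"api": "servo_tool", "payload": {
  "plan": [
    [[0.05,0,-0.02],[0.04,-0.008,-0.03],0.02],
    [[0.1,0,-0.04],[0.09,-0.014,-0.05],0.02],
    [[0.15,0.01,-0.06],[0.145,-0.02,-0.06],0.02],
    [[0.2,0.01,-0.08],[0.2,-0.027,-0.062],0.02],
    [[0.25,0.015,-0.1],[0.255,-0.033,-0.064],0.02],
    [[0.274,0.02,-0.12],[0.31,-0.04,-0.066],0.02],
    [[0.274,0.022,-0.14],[0.365,-0.046,-0.068],0.02],
    [[0.274,0.024,-0.16],[0.42,-0.054,-0.07],0.02],
    [[0.274,0.026,-0.17],[0.475,-0.062,-0.072],0.02],
    [[0.274,0.027,-0.184],[0.53,-0.07,-0.074],0.02],
    [[0.274,0.027,-0.184],[0.585,-0.08,-0.076],0.02],
    [[0.274,0.027,-0.184],[0.64,-0.091,-0.078],0.02]
  ]
}}

```text
time_s: 44.68
tool_pos: [0.4627, 0.3002, 0.3615]
ee_rot: [[-0.035, 0.999, 0.006], [0.999, 0.035, -0.003], [-0.003, 0.006, -1.0]]
ft_force: [0.6, -0.3, -2.6]
grip_width: 0.0298
finger_force: 15.0
```

Run:
```python
from h import *
s=st();print(s['ee_rot'].round(3))
print(rel(s['ee_rot'],s['tool_pos'],Rtool(2),[.46,.3485,.29]))
```

```text
t 44.67 p [0.4627 0.3002 0.3615] q [-0.34  0.21 -0.36  1.64  0.08  1.3  -0.67] F [ 0.6 -0.3 -2.6] w 0.0298 ff 15.0
[[-0.035  0.999  0.006]
 [ 0.999  0.035 -0.003]
 [-0.003  0.006 -1.   ]]
([0.006, 0.003, -0.0], [0.0486, -0.0014, 0.0714])
```

{"api": "servo_tool", "payload": {
  "plan": [
    [[0.006,0.003,0],[0.03,-0.001,0],0.02],
    [[0.006,0.003,0],[0.0485,-0.0015,0.02],0.02],
    [[0.006,0.003,0],[0.0485,-0.0015,0.045],0.02],
    [[0.006,0.003,0],[0.0485,-0.0015,0.065],0.02],
    [[0.006,0.003,0],[0.0485,-0.0015,0.071],0.02],
    [[0.006,0.003,0],[0.0485,-0.0015,0.071],0.02]
  ]
}}

```text
time_s: 45.42
tool_pos: [0.4602, 0.347, 0.2899]
ee_rot: [[-0.036, 0.999, -0.002], [0.999, 0.036, 0.001], [0.001, -0.002, -1.0]]
ft_force: [-0.3, 0.9, -3.3]
grip_width: 0.0299
finger_force: 15.0
```

Run:
```python
from h import *
s=st();print(s['ee_rot'].round(3));heldcheck()
print(rel(s['ee_rot'],s['tool_pos'],Rtool(2),[.46,.3485,.162]))
```

```text
t 45.42 p [0.4602 0.347  0.2899] q [-0.4   0.31 -0.37  1.68  0.12  1.18 -0.77] F [-0.3  0.9 -3.3] w 0.0299 ff 15.0
[[-0.036  0.999 -0.002]
 [ 0.999  0.036  0.001]
 [ 0.001 -0.002 -1.   ]]
scene 0.179 59 [0.515 0.333] [0.526 0.356]
scene 0.219 69 [0.515 0.335] [0.526 0.359]
scene 0.259 131 [0.45  0.338] [0.526 0.361]
side 0.18 113 [0.443 0.324] [0.522 0.345]
side 0.22 137 [0.443 0.326] [0.521 0.341]
side 0.26 150 [0.443 0.33 ] [0.519 0.349]
([-0.002, -0.001, 0.001], [0.0013, 0.0001, 0.1279])
```

The die hangs about 3° off, with its foot roughly 6 mm toward -y, so I offset the entry to match.

{"api": "servo_tool", "payload": {
  "plan": [
    [[0,0,0],[0.005,0,0.005],0.02],
    [[0,0,0],[0.006,0,0.012],0.02],
    [[0,0,0],[0.006,0,0.024],0.02],
    [[0,0,0],[0.006,0,0.035],0.02],
    [[0,0,0],[0.006,0,0.046],0.02],
    [[0,0,0],[0.005,0,0.057],0.02],
    [[0,0,0],[0.005,0,0.068],0.02],
    [[0,0,0],[0.004,0,0.08],0.02],
    [[0,0,0],[0.004,0,0.092],0.02],
    [[0,0,0],[0.003,0,0.104],0.02],
    [[0,0,0],[0.003,0,0.116],0.02],
    [[0,0,0],[0.003,0,0.127],0.02]
  ]
}}

```text
time_s: 47.02
tool_pos: [0.4598, 0.3508, 0.1624]
ee_rot: [[-0.036, 0.999, -0.002], [0.999, 0.036, 0.002], [0.002, -0.002, -1.0]]
ft_force: [-0.5, -4.2, -0.2]
grip_width: 0.0301
finger_force: 15.0
```

{"api": "servo_tool", "payload": {
  "plan": [
    [[0,0,0],[0,0,0],0.052],
    [[0,0,0],[0,0,0],0.052],
    [[0,0,0],[0,0,-0.02],0.052],
    [[0,0,0],[0,0,-0.035],0.052],
    [[0,0,0],[0,0.015,-0.035],0.052],
    [[0,0,0],[0,0.025,-0.035],0.052],
    [[0,0,0],[0,0.025,-0.035],0.052]
  ]
}}

```text
time_s: 47.9
tool_pos: [0.4858, 0.3513, 0.1974]
ee_rot: [[-0.035, 0.999, -0.002], [0.999, 0.035, 0.002], [0.002, -0.002, -1.0]]
ft_force: [-0.5, 0.6, -1.1]
grip_width: 0.0522
finger_force: 0.0
```

Run:
```python
from h import *
s=st();dieslot('8.png')
O=np.array([.5677,-.2455])
for n in ('scene','side'): bays(n,O,-8.6)
```

```text
t 47.9 p [0.4858 0.3513 0.1974] q [-0.41  0.43 -0.35  1.73  0.17  1.01 -0.79] F [-0.5  0.6 -1.1] w 0.0522 ff 0.0
scene 2922 [1.259 0.225 0.191] [1.261 0.347 0.394]
side 1651 [0.449 0.226 0.183] [1.265 0.481 0.321]
scene 776 ((782.8953247070312, 64.10552978515625), (1235.7208251953125, 111.53204345703125), 57.3983154296875) 0.13901250584433783
2 231 x [-0.0377  0.0388] y-c [-0.0051  0.0159]
3 258 x [-0.0364  0.0382] y-c [-0.0098  0.0162]
4 275 x [-0.0367  0.0394] y-c [-0.0108  0.015 ]
side 734 ((292.2008056640625, -478.1434631347656), (1046.4842529296875, 124.24259948730469), 34.700252532958984) 0.13740608784180502
2 253 x [-0.0404  0.0379] y-c [-0.0146  0.0055]
3 241 x [-0.0403  0.0363] y-c [-0.0149  0.0056]
4 232 x [-0.0401  0.0385] y-c [-0.015  0.005]
```

View pics/c8.png

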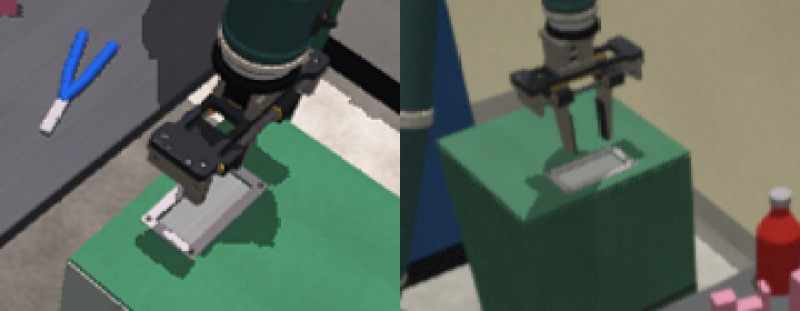

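All four are in and the flap looks flush. I'll retract, then check through the clear side how the dies lie.

{"api": "servo_tool", "payload": {
  "plan": [
    [[0,0,0],[0,0,-0.05],0.052],
    [[0,0,0],[-0.04,0,-0.1],0.052],
    [[0,0,0],[-0.1,0,-0.14],0.052],
    [[0,0,0],[-0.15,0,-0.15],0.052],
    [[0,0,0],[-0.15,0,-0.15],0.052],
    [[0,0,0],[-0.15,0,-0.15],0.052]
  ]
}}

```text
time_s: 48.85
tool_pos: [0.4901, 0.2024, 0.3479]
ee_rot: [[-0.037, 0.999, -0.001], [0.999, 0.037, 0.003], [0.003, -0.001, -1.0]]
ft_force: [-0.3, 0.8, -0.5]
grip_width: 0.0519
finger_force: 0.0
```

Run:
```python
from h import *
s=st();p,d=camera('scene');b,_=camera('side')
for th in ('die1','plain1'): print(th,[(np.round(o['uv']),round(o['score'],2)) for o in spot_point('scene',th)])
c=cv2.convertScaleAbs(p[150:350,280:480],alpha=1.6)
cv2.imwrite('pics/c9.png',np.hstack([cv2.resize(c,(420,420),interpolation=3),cv2.resize(b[70:280,200:390],(380,420),interpolation=3)])[:,:,::-1])
```

```text
t 48.85 p [0.4901 0.2024 0.3479] q [-0.17  0.17 -0.32  1.71  0.05  1.27 -0.47] F [-0.3  0.8 -0.5] w 0.0519 ff 0.0
die1 [(array([273., 141.]), 0.92), (array([261.,  71.]), 0.79), (array([285.,  92.]), 0.71), (array([232., 160.]), 0.64)]
plain1 [(array([204., 101.]), 0.59)]
```

View pics/c9.png

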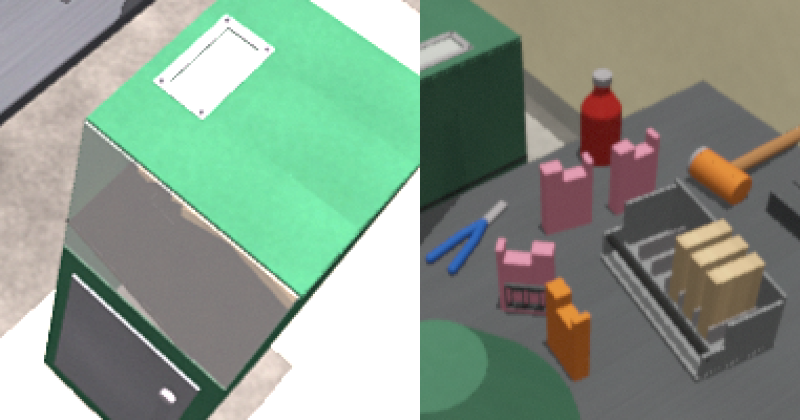

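The flap is flush and the three plain dies stand upright. Wood shows through the window near crop (150,180), (190,212) and (260,285), so I'll check its depth.

Run:
```python
from h import *
p,d=camera('scene');m=camera_model('scene');P=cloud(m,d)
hsv=cv2.cvtColor(p,cv2.COLOR_RGB2HSV)
w=(P[...,0]>.3)&(P[...,0]<.66)&(P[...,1]>.2)&(P[...,1]<.6)&(P[...,2]<.13)&(P[...,2]>-.4)&(hsv[...,0]>9)&(hsv[...,0]<28)&(hsv[...,1]>60)&(hsv[...,2]>90)
k,l,s,c=cv2.connectedComponentsWithStats(w.astype(np.uint8))
for i in range(1,k):
    if s[i,4]>6: print(c[i].round(),s[i,4],np.median(P[l==i],0).round(3),np.percentile(P[l==i][:,2],[2,98]).round(3))
for uv in ((351,236),(370,251),(404,286),(345,255)): print(uv,P[uv[1],uv[0]].round(3),p[uv[1],uv[0]])
for uv in ((351,236),(370,251),(404,286)):
    o,r=ray(m,uv);print([ (x,(o+r*((x-o[0])/r[0])).round(3).tolist()) for x in (.6,.5,.4)])
```

```text
(351, 236) [0.631 0.394 0.133] [97 89 84]
(370, 251) [0.632 0.449 0.142] [117 104  93]
(404, 286) [0.629 0.547 0.119] [81 77 77]
(345, 255) [0.633 0.396 0.037] [80 77 77]
[(0.6, [0.6, 0.379, 0.069]), (0.5, [0.5, 0.329, -0.139]), (0.4, [0.4, 0.278, -0.347])]
[(0.6, [0.6, 0.437, 0.077]), (0.5, [0.5, 0.399, -0.13]), (0.4, [0.4, 0.361, -0.337])]
[(0.6, [0.6, 0.543, 0.057]), (0.5, [0.5, 0.527, -0.154]), (0.4, [0.4, 0.512, -0.364])]
```

{"api": "servo_tool", "payload": {
  "plan": [
    [[0,0,0],[0.01,0.05,0],0.052],
    [[0,0,0],[0.02,0.1,0],0.052],
    [[0,0,0],[0.03,0.15,0],0.052],
    [[0,0,0],[0.03,0.2,0.02],0.052],
    [[0,0,0],[0.03,0.25,0.04],0.052],
    [[0,0,0],[0.03,0.3,0.06],0.052],
    [[0,0,0],[0.03,0.31,0.09],0.052],
    [[0,0,0],[0.03,0.31,0.1],0.052],
    [[0,0,0],[0.03,0.31,0.1],0.052]
  ]
}}

```text
time_s: 50.22
tool_pos: [0.7982, 0.2442, 0.2471]
ee_rot: [[-0.038, 0.999, -0.003], [0.999, 0.038, 0.002], [0.002, -0.003, -1.0]]
ft_force: [0.0, 0.8, 0.5]
grip_width: 0.0522
finger_force: 0.0
```

Run:
```python
from h import *
s=st();m=camera_model('wrist');R,t=Rt(m);print('cam',(-R.T@t).round(3),R[2].round(2))
p,d=camera('wrist');cv2.imwrite('pics/w2.png',cv2.convertScaleAbs(p,alpha=1.7)[:,:,::-1])
for o in trace('wrist','die1')[:5]:print(o['uv'],o['score'],o['pixels'].sum())
def pf(P):
    c=R@np.array(P)+t;th=np.arctan2(np.hypot(c[0],c[1]),c[2]);k=th/np.hypot(c[0],c[1]);return round(m['cx']+m['fx']*k*c[0]),round(m['cy']+m['fy']*k*c[1])
for P in ((.633,.27,.152),(.633,.55,.152),(.633,.27,-.038),(.633,.55,-.038),(.48,.35,-.038),(.48,.35,-.125),(.6,.35,-.125)):print(P,pf(P))
```

```text
t 50.23 p [0.7982 0.2442 0.2471] q [-0.23  0.81 -0.23  0.96  0.17  1.39 -0.38] F [0.  0.8 0.5] w 0.0522 ff 0.0
cam [0.796 0.31  0.418] [ 0.01 -0.23 -0.97]
(0.633, 0.27, 0.152) (100, 176)
(0.633, 0.55, 0.152) (127, -92)
(0.633, 0.27, -0.038) (167, 157)
(0.633, 0.55, -0.038) (177, -23)
(0.48, 0.35, -0.038) (81, 108)
(0.48, 0.35, -0.125) (107, 110)
(0.6, 0.35, -0.125) (167, 107)
```

View pics/w2.png

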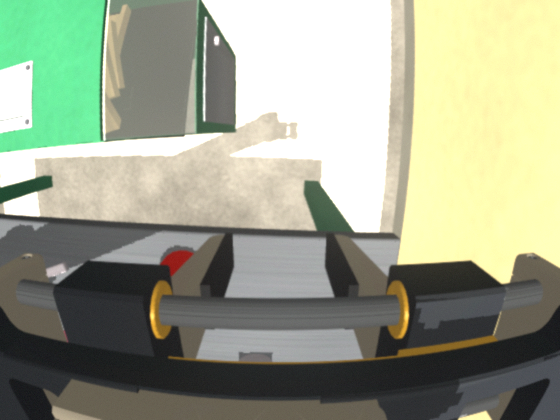

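Through the window the fallen dies show at about (115–130, 10–90). That matches the cabinet floor, about 280 mm below the lid. The gripper is in free air, so I'll hand in.

```bash
python3 -c "
from station import *
print(job_done())"
```

```text
the job is handed in; nothing more can be done
None
```

I handed the job in after about 50 s of robot time, with no verdict shown: all four notched dies were tipped out, lifted and dropped through the returns flap, which is shut; at least some show lying low inside the cabinet (not every die could be seen), the three plain dies still stand in the rack, and nothing else was touched.

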